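# Cross-tighten the cover bolts of a vacuum chamber

### The job

Two opposite bolts of the small vacuum chamber's four cover bolts have had their first pass. Using only the T-handle wrench on them, first bring the other two up to about half way like them, then go round crosswise (each bolt followed by the one opposite) and turn all four fully home, where they come up firm, pressing lightly and without overtightening any. Stand the wrench back upright in its holder cup and leave the other things on the bench alone.

Things in the scene. Friction and masses are not known exactly. Their poses are not given: they have to be found in the camera images.
- chamber: low round steel vacuum chamber on a square foot, fixed; its aluminium cover is a disc 160 mm across, top 59 mm above the bench, a dark sight glass in its middle. Origin: on the bench under the cover's centre; z up. Four bolts on a circle of 55 mm radius: bolt0 at the chamber's +x, bolt1 +y, bolt2 -x, bolt3 -y; so 0 is opposite 2, and 1 opposite 3.
- hole0 (a point): centre of the hole of bolt0, at the height of the top of the bolt head (80 mm above the bench); axes as the chamber's. The hole has play: the bolt stands up to 1.5 mm off it in the chamber's x and in y. Head: 20 mm square, 18 mm tall, on a round collar 29 mm across, 3 mm thick, with a flat nib reaching 28 mm from the bolt's axis.
- hole1 (a point): centre of the hole of bolt1, at the height of the top of the bolt head (80 mm above the bench); axes as the chamber's. The hole has play: the bolt stands up to 1.5 mm off it in the chamber's x and in y. Head: 20 mm square, 18 mm tall, on a round collar 29 mm across, 3 mm thick, with a flat nib reaching 28 mm from the bolt's axis.
- hole2 (a point): centre of the hole of bolt2, at the height of the top of the bolt head (80 mm above the bench); axes as the chamber's. The hole has play: the bolt stands up to 1.5 mm off it in the chamber's x and in y. Head: 20 mm square, 18 mm tall, on a round collar 29 mm across, 3 mm thick, with a flat nib reaching 28 mm from the bolt's axis.
- hole3 (a point): centre of the hole of bolt3, at the height of the top of the bolt head (80 mm above the bench); axes as the chamber's. The hole has play: the bolt stands up to 1.5 mm off it in the chamber's x and in y. Head: 20 mm square, 18 mm tall, on a round collar 29 mm across, 3 mm thick, with a flat nib reaching 28 mm from the bolt's axis.
- bolt0 (a joint): bolt 0 of the cover, which has had its first pass. Value: turn clockwise seen from above, rad. It drags with about 0.05 N m and stays where left; home is a hard stop at 1.40; 0.15 N m there is firm enough, 0.4 N m is too much. First pass: about 0.7. The head's flats lie along the chamber's x, y axes turned clockwise by the value, give or take 0.15 rad. The collar's nib points at the cover's middle when home.
- bolt1 (a joint): bolt 1 of the cover, which has not had its first pass. Value: turn clockwise seen from above, rad. It drags with about 0.05 N m and stays where left; home is a hard stop at 1.40; 0.15 N m there is firm enough, 0.4 N m is too much. First pass: about 0.7. The head's flats lie along the chamber's x, y axes turned clockwise by the value, give or take 0.15 rad. The collar's nib points at the cover's middle when home.
- bolt2 (a joint): bolt 2 of the cover, which has had its first pass. Value: turn clockwise seen from above, rad. It drags with about 0.05 N m and stays where left; home is a hard stop at 1.40; 0.15 N m there is firm enough, 0.4 N m is too much. First pass: about 0.7. The head's flats lie along the chamber's x, y axes turned clockwise by the value, give or take 0.15 rad. The collar's nib points at the cover's middle when home.
- bolt3 (a joint): bolt 3 of the cover, which has not had its first pass. Value: turn clockwise seen from above, rad. It drags with about 0.05 N m and stays where left; home is a hard stop at 1.40; 0.15 N m there is firm enough, 0.4 N m is too much. First pass: about 0.7. The head's flats lie along the chamber's x, y axes turned clockwise by the value, give or take 0.15 rad. The collar's nib points at the cover's middle when home.
- wrench_grip (a point): centre of the black crossbar of the T-handle socket wrench (about 250 g, 122 mm tall), upright in the holder cup. Bar 84 mm long (this point's x axis), 18 mm thick (y), 24 mm tall (z up); 110 mm above the socket's mouth. Grip the middle of the bar across its 18 mm from above; the shank below it is 15 mm thick.
- wrench_mouth (a point): centre of the wrench's socket mouth, its lowest end; axes as wrench_grip. Socket 34 mm square outside; square hole 23 mm wide, flats along x and y, 15 mm deep, the first 5 mm of it flaring from 29 mm at the mouth. On a 20 mm bolt head it has about 0.16 rad of play either way; fully seated, the mouth is 15 mm below the top of the head.
- holder_floor (a point): centre of the inner floor of the fixed square holder cup, 5 mm above the bench; cup 52 mm wide inside, rim 30 mm above the bench. The cup's walls lie along this point's x and y axes.
- gasket_mid (a point): bystander: copper ring gasket, 80 mm across, 5 mm thick, lying flat; its centre.
- jar_mid (a point): bystander: small brown glass jar 52 mm across, 75 mm tall; its centre.
- gauge_head_mid (a point): bystander: steel gauge head, 44 mm across, 75 mm tall, standing; its centre.
Things that resemble listed ones, but are neither listed nor needed, are in the scene too. Leave any blue look-alike of the part that bears wrench_grip alone.

How it is judged:
By the outcome, as a careful person would: the job done as asked, in the order asked, and still so for the second after the job is handed in, with the robot touching nothing.
It also fails if it takes over 72 s, if anything falls off the work surface, if the arm or the gripper's body presses on something with over 40 N, if the wrist force passes 120 N, or if a joint passes its speed limit or range.

### The arm

A 7-joint arm with a two-finger parallel gripper is mounted at the origin on the work surface. World frame = base frame: x ahead of the robot, y to its left, z up, the work surface at z = 0. Lengths are in mm, angles in rad, forces in N, time in s.
With the tool pointing down it reaches from about 400 to 900 mm from the base axis. Payload 5.6 kg.
Tool frame: the origin (TCP) lies at the very end of the fingers, on their centre line; the grasp point (between the pads) lies 19 mm behind it; z points along the fingers, y is the direction in which the jaws open and shut (so a half turn about z gives the same grasp; the last joint's range is limited). The gripper opens to 92 mm and grips with 3 to 60 N. Pads are 20 mm wide; open, the fingers measure 128 mm over their backs; the gripper's body (75 mm by 189 mm) begins 69 mm behind the grasp point.
Start: joints at [1.276, 0.468, -0.012, 1.603, 0.006, 1.071, -0.056], TCP at [161.903, -629.521, 214.592] pointing down, gripper open.
Joint ranges: [-2.53, 2.53], [-0.31, 2.02], [-1.57, 1.55], [0.28, 2.44], [-1.29, 4.43], [0.15, 1.84], [-2.92, 2.92]. Speed limits (rad/s): [2.57, 2.57, 3.14, 3.14, 3.14, 3.14, 3.14].

### API

Orientations are given as a rotation vector (axis times angle).
In Python, from workcell import * gives the robot as it stands.
- The arm moves only by the tool apply_moves, never from a script. Its argument "motion" is a list of rows, each a list of 7 numbers: the closure, from -1 (fully open) to 1 (shut), then the shift along the tool's x, y, z in mm, then the turn, a rotation vector about the tool's x, y, z in rad. In form: [[hand, dx, dy, dz, wx, wy, wz], ...]. A call has 1 to 8 rows; each row shifts and turns the commanded pose from where the row before left it, along the tool's axes as they then stand; what a row does not reach is not made up. A row lasts 1/12 s, in which the tool goes at most 41.7 mm and 7.16 degrees, less where a joint would pass 70% of its speed; a pose out of reach is approached as far as the arm can. A call with a gripper value outside its range is refused whole. The fingers move at their own pace and stop on an object; "grip_force" is the grip in N (left out, the last holds). Time passes only in rows, so rows that do not move let the fingers close. It gives the time, the measured TCP pose, the force and the opening at its end, in the units of the state.
- read_state(): the state, without advancing time (a new reading comes with each control period).
- camera(name): name is "scene" or "top" or "wrist"; returns the picture (384x512x3 uint8, red, green, blue); there is no depth.
- camera_info(name): a dict with "fov_y" (degrees; the focal length in pixels is half the picture's height over the tangent of half this angle, whatever the lens; pixels are square), "cx", "cy" (the principal point, pixels), "cam_to_world" (4x4, takes a point from camera to world coordinates). Camera axes: x right, y down, z forward; pixel columns grow to the right and rows downward; lengths in mm; the calibration is good to about 2 mm. A picture is of the moment at which its call begins: read the wrist's pose just before it. camera_info takes no time and is no camera call; for the wrist camera it gives the pose at the moment of the call.
- sign_off(): hands the job in, once; it reports no verdict.
The state is a dict: "time_s": time; "joints": joint angles; "joint_vel": joint speeds; "joint_torque": joint torques, N m; "position": TCP position; "tool_rot": TCP orientation; "force": force on the tool from outside, world axes, zero at the start; "ft_torque": the same for the moment, N m; "grip_width": finger opening in mm.
Only numpy, scipy, OpenCV 4.12 (cv2) and the standard library are available. Lean on these libraries where they do the work, as an engineer would, in place of code of your own. Each camera call takes 0.05 s, during which the arm holds its last target.

## Working session

There is one attempt and no reset: what is moved stays moved. The work goes in short steps, Python scripts to look and compute and a tool call to move; the robot and the scene stay as the last step left them, time stands still between calls to the robot, and variables do not carry over. Pictures are saved under pics/ and viewed, and the job is handed in when it is done.

Besides the shell and the picture viewer there is one more tool, called after "Call:" by a JSON object that holds its "api" and its "payload", one argument or row to a line. apply_moves: Moves the arm, as the interface text tells. Its arguments: {"type":"object","properties":{"motion":{"type":"array","items":{"type":"array","items":{"type":"number"}}},"grip_force":{"type":"number"}},"required":["motion"]}

```bash
ls; mkdir -p pics; python3 - <<'E'
from workcell import *
import cv2
s=read_state();print(s)
for n in ["scene","top","wrist"]:
    i=camera_info(n);print(n,i)
    im=camera(n);cv2.imwrite(f"pics/{n}0.png",im[:,:,::-1])
E
```

```text
pics
{'time_s': 0.0, 'joints': array([ 1.2760101 ,  0.46831425, -0.01161398,  1.60361129,  0.00600321,
        1.07142912, -0.05629199]), 'joint_vel': array([1.27058223e-03, 1.37809718e-03, 3.35195349e-04, 6.06281719e-05,
       8.79673432e-04, 1.19036624e-03, 4.18260198e-04]), 'joint_torque': array([-1.71123129e-04, -5.20571315e+01, -1.29602890e-02, -2.43746477e+01,
       -5.67172654e-02,  1.71769154e-02,  1.57927989e-04]), 'position': array([ 161.72913724, -628.95509975,  213.68630597]), 'tool_rot': array([-3.11505740e+00, -3.94178835e-01,  5.26623092e-04]), 'force': array([ 0.07831706,  0.16170785, -1.09315624]), 'ft_torque': array([-0.01759429, -0.00943557, -0.0057456 ]), 'grip_width': 91.69162914691968}
scene {'fov_y': 49.29069307624744, 'cx': 252.98334782024045, 'cy': 192.28435218373886, 'cam_to_world': array([[-3.47628517e-01,  5.86210021e-01, -7.31787008e-01,
         1.23987391e+03],
       [ 9.37619814e-01,  2.13300309e-01, -2.74539728e-01,
         2.34574322e+02],
       [-4.84754470e-03, -7.81575837e-01, -6.23791401e-01,
         6.71118331e+02],
       [ 0.00000000e+00
[... 250 characters left out ...]
      [-9.99774903e-01,  2.02942978e-02,  6.18739143e-03,
        -4.22045351e+01],
       [-9.31893036e-03, -1.58048355e-01, -9.87387399e-01,
         1.14740599e+03],
       [ 0.00000000e+00,  0.00000000e+00,  0.00000000e+00,
         1.00000000e+00]])}
wrist {'fov_y': 69.28093978803831, 'cx': 254.10808031767095, 'cy': 191.97902297574285, 'cam_to_world': array([[ 2.49846644e-01, -9.25551325e-01, -2.84484446e-01,
         2.42211691e+02],
       [-9.68283023e-01, -2.39473028e-01, -7.12787142e-02,
        -6.07706555e+02],
       [-2.15424347e-03,  2.93270207e-01, -9.56027167e-01,
         3.83863517e+02],
       [ 0.00000000e+00,  0.00000000e+00,  0.00000000e+00,
         1.00000000e+00]])}
```

View pics/scene0.png

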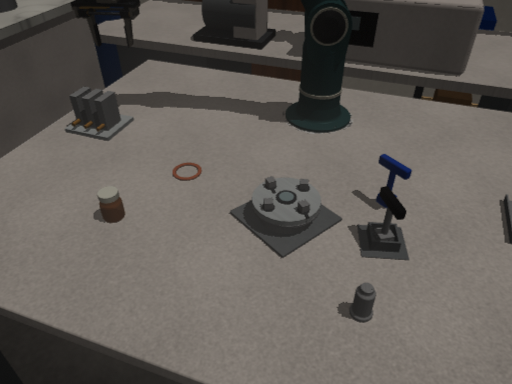

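View pics/top0.png

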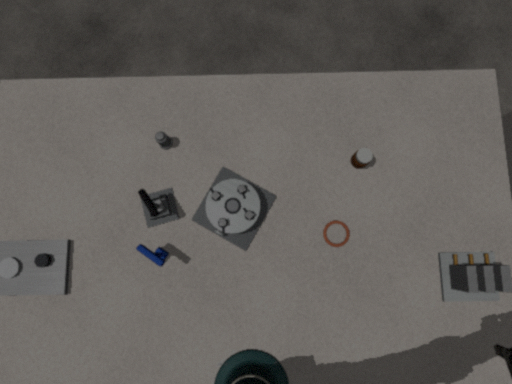

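View pics/wrist0.png

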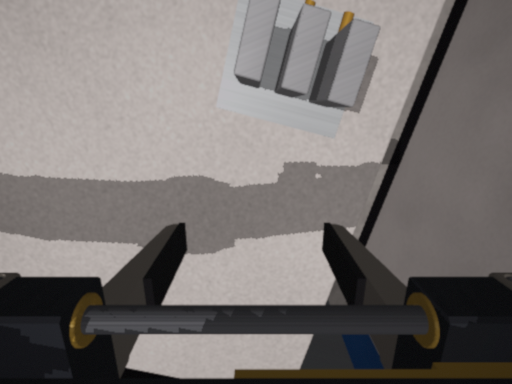

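```bash
cat > h.py <<'E'
import numpy as np,cv2
from workcell import *
from scipy.spatial.transform import Rotation as R
def K(n):
    i=camera_info(n);f=192/np.tan(np.radians(i["fov_y"]/2));return f,i["cx"],i["cy"],np.array(i["cam_to_world"])
def ray(n,u,v,z,k=None):
    f,cx,cy,T=k or K(n);d=T[:3,:3]@np.array([(u-cx)/f,(v-cy)/f,1]);o=T[:3,3];return o+d*(z-o[2])/d[2]
def proj(n,p,k=None):
    f,cx,cy,T=k or K(n);q=T[:3,:3].T@(np.asarray(p,float)-T[:3,3]);return np.array([f*q[0]/q[2]+cx,f*q[1]/q[2]+cy])
def st():
    s=read_state();print(round(s["time_s"],3),"pos",np.round(s["position"],1),"rot",np.round(s["tool_rot"],4),"F",np.round(s["force"],2),"T",np.round(s["ft_torque"],3),"w",round(s["grip_width"],1),"j",np.round(s["joints"],2))
    return s
E
python3 - <<'E'
from h import *
a=cv2.imread("pics/top0.png");b=cv2.imread("pics/scene0.png")
A=cv2.resize(a[120:280,120:290],None,fx=4.6,fy=3.7*4.6/3.7*0.8,interpolation=cv2.INTER_CUBIC)
A=cv2.resize(a[130:275,125:290],None,fx=4,fy=4,interpolation=cv2.INTER_CUBIC);cv2.imwrite("pics/tc.png",A)
B=cv2.resize(b[140:270,225:415],None,fx=4,fy=4,interpolation=cv2.INTER_CUBIC);cv2.imwrite("pics/sc.png",B)
E
```

```text
(no output)
```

View pics/tc.png

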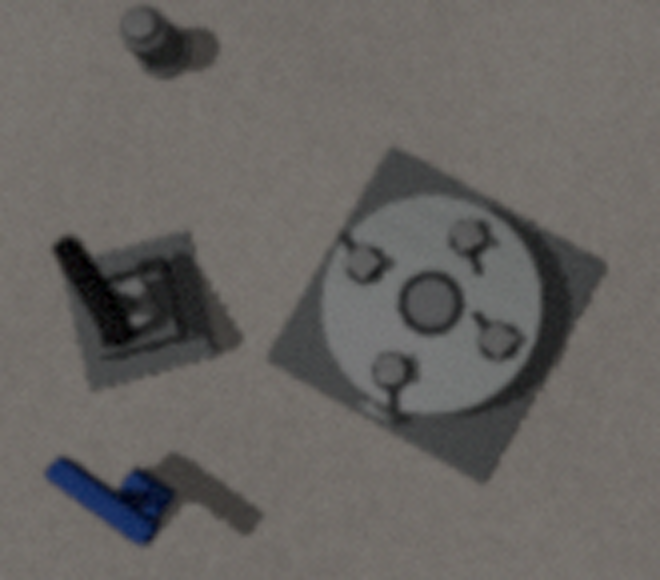

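View pics/sc.png

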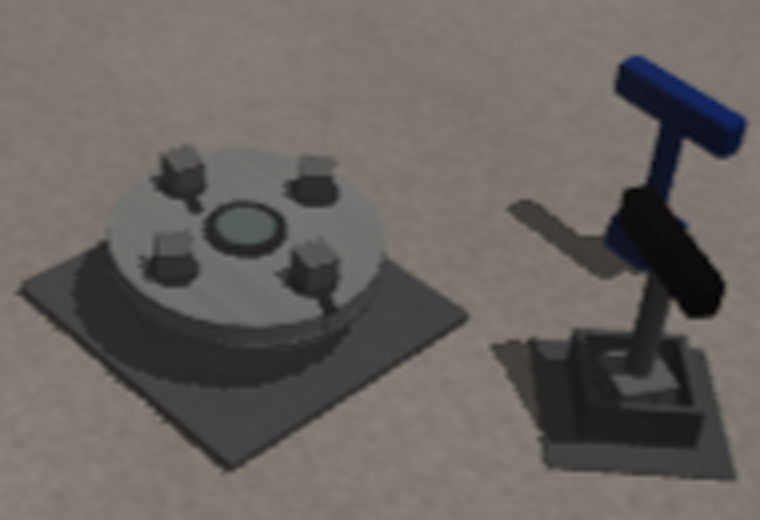

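```bash
python3 - <<'E'
from h import *
print("chamber",ray("top",232.5,205.5,59), "scene",ray("scene",225+245/4,140+225/4,59))
print("bolts",[ray("top",125+u/4,130+v/4,80)[:2].round(0) for u,v in [(470,238),(498,340),(393,370),(365,262)]])
print("cup",ray("top",125+140/4,130+308/4,30))
print("bar ends",[ray("top",125+u/4,130+v/4,127).round(0) for u,v in [(65,245),(118,340)]])
print("blue ends",[ray("top",125+u/4,130+v/4,127).round(0) for u,v in [(57,468),(147,534)]])
s=read_state();Rt=R.from_rotvec(s["tool_rot"]).as_matrix();print(Rt.round(3))
f,cx,cy,T=K("wrist");print("cam in tool",(Rt.T@(T[:3,3]-s["position"])).round(1));print((Rt.T@T[:3,:3]).round(3))
E
```

```text
chamber [514.3642642   46.30250263  59.        ] scene [509.24144004  42.69108988  59.        ]
bolts [array([557.,  16.]), array([484.,  -3.]), array([464.,  71.]), array([541.,  91.])]
cup [517.65845913 264.32532606  30.        ]
bar ends [array([551., 290., 127.]), array([485., 252., 127.])]
blue ends [array([400., 291., 127.]), array([355., 230., 127.])]
[[ 0.968  0.249 -0.   ]
 [ 0.249 -0.968  0.001]
 [-0.    -0.001 -1.   ]]
cam in tool [  83.2   -0.9 -170.1]
[[ 0.001 -0.956 -0.293]
 [ 1.     0.001 -0.   ]
 [ 0.001 -0.293  0.956]]
```

Call:
{"api": "apply_moves", "payload": {
  "motion": [
    [-1,34,-20,0,0,0,0],
    [-1,34,-20,0,0,0,0],
    [-1,34,-20,0,0,0,0],
    [-1,34,-20,0,0,0,0],
    [-1,34,-20,0,0,0,0],
    [-1,34,-20,0,0,0,0],
    [-1,34,-20,0,0,0,0],
    [-1,34,-20,0,0,0,0]
  ]
}}

```text
time_s: 0.82
position: [386.4, -405.2, 214.5]
tool_rot: [-3.117, -0.394, 0.0]
force: [-0.0, -0.0, 0.4]
grip_width: 91.8
```

Call:
{"api": "apply_moves", "payload": {
  "motion": [
    [-1,19,-36.5,0,0,0,0],
    [-1,19,-36.5,0,0,0,0],
    [-1,19,-36.5,0,0,0,0],
    [-1,19,-36.5,0,0,0,0],
    [-1,19,-36.5,0,0,0,0],
    [-1,19,-36.5,0,0,0,0],
    [-1,19,-36.5,0,0,0,0]
  ]
}}

```text
time_s: 1.4
position: [450.5, -124.3, 214.7]
tool_rot: [3.116, 0.394, 0.0]
force: [0.9, 0.2, -0.1]
grip_width: 91.6
```

Call:
{"api": "apply_moves", "payload": {
  "motion": [
    [-1,19,-36.5,0,0,0,0],
    [-1,19,-36.5,0,0,0,0],
    [-1,19,-36.5,0,0,0,0],
    [-1,19,-36.5,0,0,0,0],
    [-1,19,-36.5,0,0,0,0],
    [-1,19,-36.5,0,0,0,0],
    [-1,0,0,0,0,0,0],
    [-1,0,0,0,0,0,0]
  ]
}}

```text
time_s: 2.07
position: [506.1, 116.9, 214.2]
tool_rot: [-3.115, -0.402, 0.001]
force: [0.7, -1.1, -0.0]
grip_width: 92.0
```

```bash
python3 - <<'E'
from h import *
s=st();import pickle
k=K("wrist");im=camera("wrist");cv2.imwrite("pics/w1.png",im[:,:,::-1])
pickle.dump((k,s),open("w1.pkl","wb"))
B=cv2.resize(im[:,:,::-1],(800,600),interpolation=cv2.INTER_CUBIC);cv2.imwrite("pics/w1b.png",B)
E
```

```text
2.067 pos [506.1 116.9 214.2] rot [-3.1148e+00 -4.0250e-01  1.1000e-03] F [ 0.68 -1.14 -0.03] T [-0.046  0.061 -0.027] w 92.0 j [ 0.1   0.29 -0.46  1.9   0.15  0.99 -1.74]
```

View pics/w1b.png

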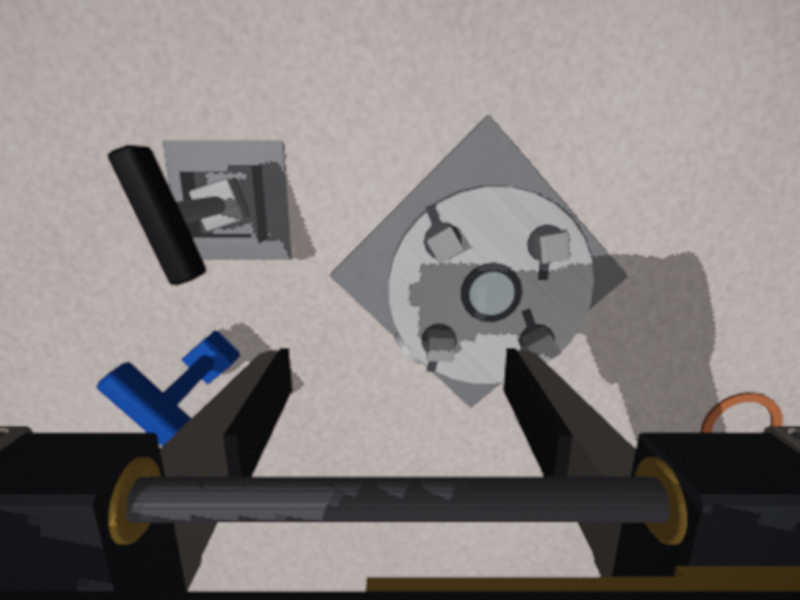

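```bash
python3 - <<'E'
from h import *
import pickle
k,s=pickle.load(open("w1.pkl","rb"))
q=1/1.5625
f=lambda u,v,z:ray("wrist",u*q,v*q,z,k).round(1)
for n,u,v,z in [("bar e1 t",130,150,127),("bar e2 t",187,278,127),("bar c",158,214,127),("cup in TL",180,172,30),("TR",253,165,30),("BR",256,240,30),("BL",190,240,30),("A",447,242,80),("B",553,246,80),("C",440,347,80),("D",540,340,80),("cov",491,293,59),("plate",165,142,3),("plate",283,142,3),("plate",290,258,3)]:
    print(n,f(u,v,z))
im=cv2.imread("pics/w1.png")
cv2.imwrite("pics/w1c.png",cv2.resize(im[70:190,60:200],None,fx=5,fy=5,interpolation=cv2.INTER_CUBIC))
cv2.imwrite("pics/w1d.png",cv2.resize(im[110:250,240:390],None,fx=4,fy=4,interpolation=cv2.INTER_CUBIC))
E
```

```text
bar e1 t [556.8 286.3 127. ]
bar e2 t [490.8 246.6 127. ]
bar c [525.1 267.6 127. ]
cup in TL [539.1 302.7  30. ]
TR [558.9 248.2  30. ]
BR [501.3 236.4  30. ]
BL [487.5 288.7  30. ]
A [546.3  92.3  80. ]
B [562.7  19.1  80. ]
C [468.3  74.4  80. ]
D [493.    3.1  80. ]
cov [514.   44.4  59. ]
plate [556.2 329.8   3. ]
plate [581.1 235.4   3. ]
plate [486.6 211.8   3. ]
```

View pics/w1c.png

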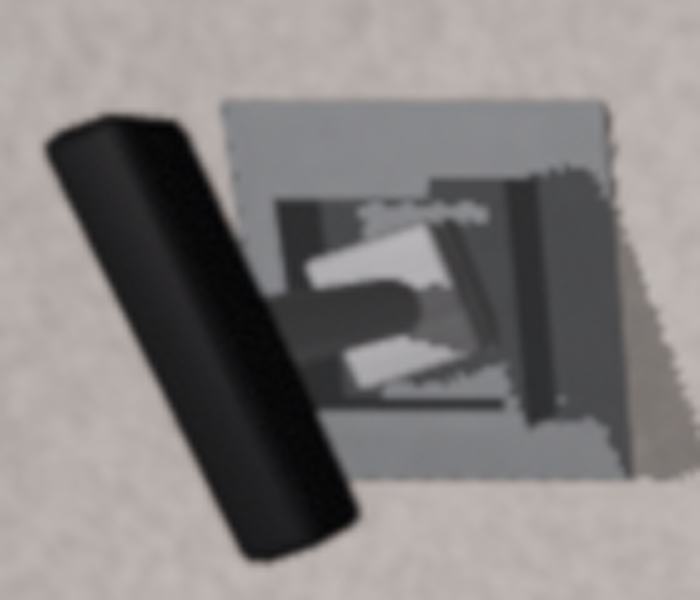

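View pics/w1d.png

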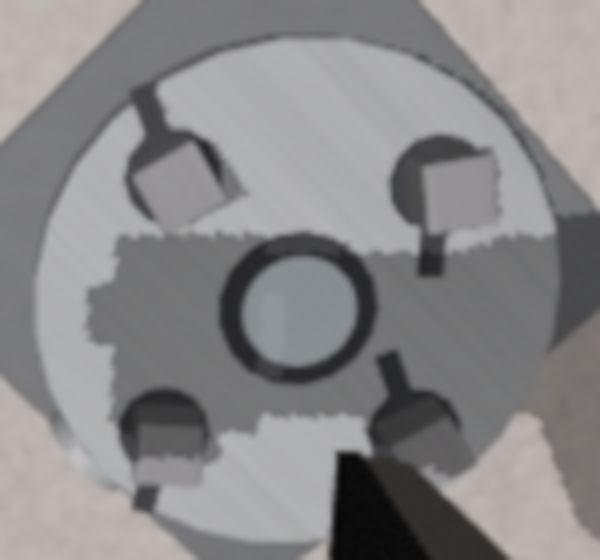

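Call:
{"api": "apply_moves", "payload": {
  "motion": [
    [-1,-22,17,8,0,0,0],
    [-1,-22,17,8,0,0,0],
    [-1,-22,17,8,0,0,0],
    [-1,-22,17,8,0,0,0],
    [-1,0,0,0,0,0,0],
    [-1,0,0,0,0,0,0]
  ]
}}

```text
time_s: 2.62
position: [437.1, 23.5, 182.4]
tool_rot: [3.117, 0.385, -0.002]
force: [0.1, 0.9, 0.3]
grip_width: 91.7
```

```bash
python3 - <<'E'
from h import *
s=st();import pickle
k=K("wrist");im=camera("wrist");cv2.imwrite("pics/w2.png",im[:,:,::-1])
pickle.dump((k,s),open("w2.pkl","wb"))
f,cx,cy,T=k
print(proj("wrist",[514,45,59],k))
u,v=proj("wrist",[514,45,59],k).astype(int)
x0=max(0,u-110);y0=max(0,v-90)
print(x0,y0)
cv2.imwrite("pics/w2c.png",cv2.resize(im[y0:y0+150,x0:x0+200,::-1],None,fx=4,fy=4,interpolation=cv2.INTER_CUBIC))
E
```

```text
2.617 pos [437.1  23.5 182.4] rot [ 3.1167e+00  3.8510e-01 -1.6000e-03] F [0.1  0.86 0.33] T [-0.003 -0.013  0.001] w 91.7 j [ 0.26  0.19 -0.43  2.11  0.1   0.87 -1.55]
[252.86999348 110.16919755]
142 20
```

View pics/w2c.png

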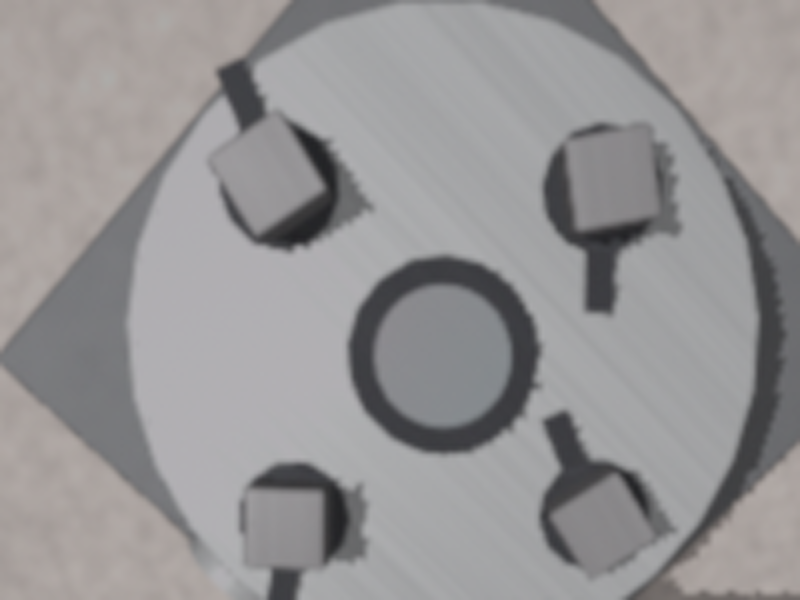

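View pics/w2.png

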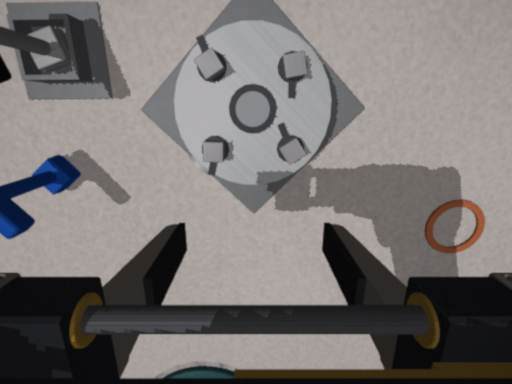

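```bash
python3 - <<'E'
from h import *
import pickle
k,s=pickle.load(open("w2.pkl","rb"))
P=lambda u,v,z:ray("wrist",142+(u+.5)/4-.5,20+(v+.5)/4-.5,z,k)[:2]
cen=P(444,354,59);print("cov",cen.round(1))
hd={"A":[(208,160),(275,112),(328,187),(263,237)],"B":[(564,135),(650,123),(662,217),(575,235)],"C":[(246,487),(324,487),(326,568),(246,568)],"D":[(549,522),(621,473),(653,535),(592,576)]}
nb={"A":(232,68),"B":(599,312),"C":(282,605),"D":(557,417)}
for n in hd:
    q=np.array([P(u,v,80) for u,v in hd[n]]);c=q.mean(0)
    e=[np.degrees(np.arctan2(*(q[(i+1)%4]-q[i])[::-1]))%90 for i in range(4)]
    t=P(*nb[n],62);d=t-c;inw=cen-c
    a=lambda v:np.degrees(np.arctan2(v[1],v[0]))
    print(n,c.round(1),"r",np.hypot(*inw).round(1),"pos ang",round(a(-inw),1),"flats",np.round(e,1),"nib len",np.hypot(*d).round(1),"ang",round(a(d),1),"nib-inward",round((a(d)-a(inw)+180)%360-180,1))
for u,v in [(2,355),(640,600),]:
    print(P(u,v,4))
# foot corners full img
print([ray("wrist",u,v,4,k)[:2].round(1) for u,v in [(142,108),(254,212),(364,107)]])
E
```

```text
cov [515.9  45.7]
A [543.8  93.2] r 55.1 pos ang 59.5 flats [46.2 50.5 48.8 49.8] nib len 27.1 ang 36.0 nib-inward 156.5
B [562.   18.1] r 53.7 pos ang -30.9 flats [21.4 25.1 25.1 22.7] nib len 28.0 ang -165.2 nib-inward 45.8
C [466.9  73.5] r 56.3 pos ang 150.5 flats [14.1 13.7 14.1 11. ] nib len 23.8 ang -176.7 nib-inward -147.2
D [486.2  -2.2] r 56.4 pos ang -121.8 flats [48.8 43.7 49.1 53.6] nib len 27.3 ang 36.8 nib-inward -21.4
[482.82942787 174.44623689]
[457.69765805 -33.2349462 ]
[array([483.2, 174.6]), array([386.5,  11.7]), array([549.4, -83.3])]
```

Call:
{"api": "apply_moves", "payload": {
  "motion": [
    [-1,14,-39,0,0,0,0],
    [-1,14,-39,0,0,0,0],
    [-1,14,-39,0,0,0,0],
    [-1,14,-39,0,0,0,-0.093],
    [-1,17,-37,0,0,0,-0.093],
    [-1,0,0,0,0,0,-0.093],
    [-1,0,0,0,0,0,0],
    [-1,0,0,0,0,0,0]
  ]
}}

```text
time_s: 3.33
position: [457.4, 232.1, 182.4]
tool_rot: [3.033, 0.82, -0.001]
force: [0.3, -0.5, -0.5]
grip_width: 92.1
```

```bash
python3 - <<'E'
from h import *
s=st();import pickle
k=K("wrist");im=camera("wrist");cv2.imwrite("pics/w3.png",im[:,:,::-1])
pickle.dump((k,s),open("w3.pkl","wb"))
u,v=proj("wrist",[523,269,80],k).astype(int)
x0=max(0,u-100);y0=max(0,v-90)
print(x0,y0)
cv2.imwrite("pics/w3c.png",cv2.resize(im[y0:y0+150,x0:x0+200,::-1],None,fx=4,fy=4,interpolation=cv2.INTER_CUBIC))
E
```

```text
3.333 pos [457.4 232.1 182.4] rot [ 3.0326e+00  8.2030e-01 -6.0000e-04] F [ 0.35 -0.48 -0.48] T [-0.039 -0.012  0.003] w 92.1 j [-0.05  0.34 -0.57  1.94  0.23  0.93 -1.78]
156 25
```

View pics/w3c.png

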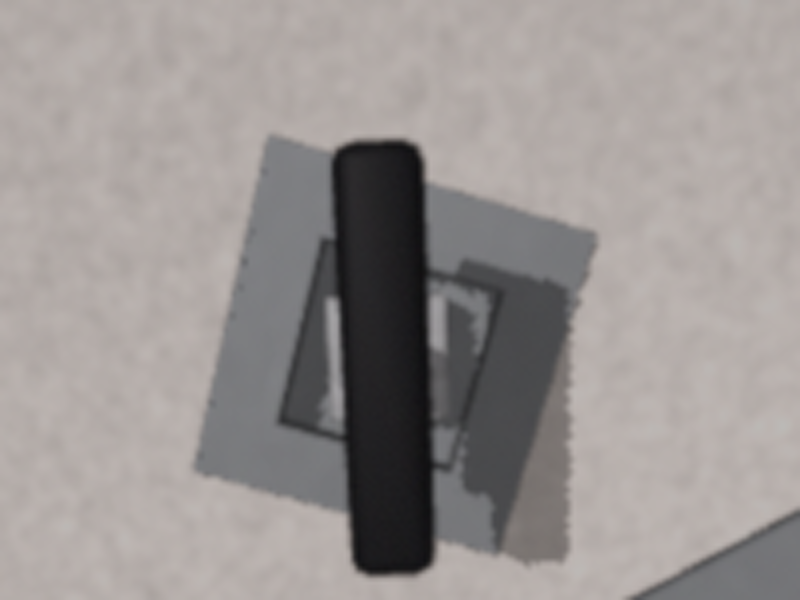

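```bash
python3 - <<'E'
from h import *
import pickle
k,s=pickle.load(open("w3.pkl","rb"))
P=lambda u,v,z:ray("wrist",156+(u+.5)/4-.5,25+(v+.5)/4-.5,z,k)[:2]
a=P(378,143,127);b=P(393,572,127);print("bar",a,b,"mid",((a+b)/2).round(1),"len",np.hypot(*(a-b)),"ang",np.degrees(np.arctan2(*(a-b)[::-1])))
q=np.array([P(*p,30) for p in [(322,240),(503,290),(450,467),(280,422)]]);print("cup",q.mean(0).round(1),np.hypot(*(q-np.roll(q,1,0)).T),np.degrees(np.arctan2(*(q[1]-q[0])[::-1])),np.degrees(np.arctan2(*(q[0]-q[3])[::-1])))
q=np.array([P(*p,3) for p in [(268,135),(597,234),(498,552),(195,470)]]);print("plate",q.mean(0).round(1),np.hypot(*(q-np.roll(q,1,0)).T),[np.degrees(np.arctan2(*(q[i]-q[i-1])[::-1]))%90 for i in range(4)])
m=(a+b)/2
Rt=R.from_rotvec(s["tool_rot"]).as_matrix()
print("move tool",(Rt.T@(np.array([m[0],m[1],96])-s["position"])).round(1))
# side edges at z=115 too: socket
c=[P(330,297,30),P(443,297,30)];print(c)
E
```

```text
bar [555.84529377 294.18281232] [487.34879162 250.92971216] mid [521.6 272.6] len 81.00988507479022 ang 32.27095096298919
cup [521.6 272.5] [50.03082016 51.11637066 50.1162847  50.10735568] -74.23646681385789 15.435628402841349
plate [521.6 272.4] [98.66704164 99.30737858 98.21562384 98.62714978] [np.float64(15.085397284914245), np.float64(14.840599351068875), np.float64(14.689097105377641), np.float64(15.102520124038705)]
move tool [75.9 -2.5 86.4]
[array([527.18921712, 294.48049065]), array([542.88636598, 267.63725761])]
```

Call:
{"api": "apply_moves", "payload": {
  "motion": [
    [-1,38,-1,0,0,0,0],
    [-1,38,-1.5,0,0,0,-0.035],
    [-1,0,0,20,0,0,0],
    [-1,0,0,35,0,0,0],
    [-1,0,0,30,0,0,0],
    [-1,0,0,0,0,0,0],
    [-1,0,0,0,0,0,0]
  ],
  "grip_force": 25
}}

```text
time_s: 3.97
position: [521.0, 270.7, 96.7]
tool_rot: [3.017, 0.872, -0.005]
force: [1.2, 0.2, 1.0]
grip_width: 92.0
```

```bash
python3 - <<'E'
from h import *
s=st()
im=camera("wrist");cv2.imwrite("pics/w4.png",im[:,:,::-1])
E
```

```text
3.967 pos [521.  270.7  96.7] rot [ 3.017   0.8716 -0.0049] F [1.17 0.17 0.97] T [-0.058 -0.024  0.023] w 92.0 j [-0.15  0.57 -0.5   1.82  0.36  0.84 -1.84]
```

View pics/w4.png

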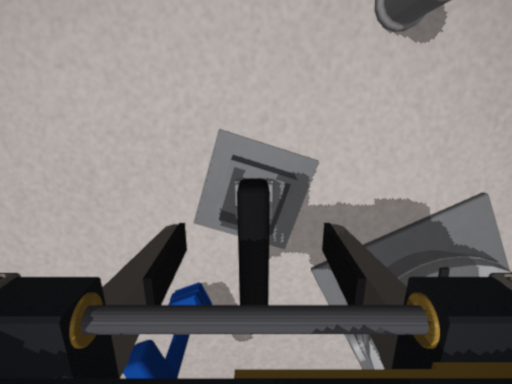

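Call:
{"api": "apply_moves", "payload": {
  "motion": [
    [1,0,0,0,0,0,0],
    [1,0,0,0,0,0,0],
    [1,0,0,0,0,0,0],
    [1,0,0,0,0,0,0],
    [1,0,0,0,0,0,0],
    [1,0,0,0,0,0,0],
    [1,0,0,0,0,0,0],
    [1,0,0,0,0,0,0]
  ],
  "grip_force": 25
}}

```text
time_s: 4.68
position: [521.3, 272.7, 97.6]
tool_rot: [3.017, 0.877, -0.0]
force: [-0.8, -0.1, -0.3]
grip_width: 40.7
```

```bash
python3 - <<'E'
from h import *
s=st()
E
```

```text
4.683 pos [521.3 272.7  97.6] rot [ 3.0167e+00  8.7680e-01 -1.0000e-04] F [-0.76 -0.11 -0.34] T [-0.032 -0.048  0.006] w 40.7 j [-0.15  0.57 -0.51  1.82  0.36  0.84 -1.84]
```

Call:
{"api": "apply_moves", "payload": {
  "motion": [
    [1,0,0,0,0,0,0],
    [1,0,0,0,0,0,0],
    [1,0,0,0,0,0,0],
    [1,0,0,0,0,0,0],
    [1,0,0,0,0,0,0],
    [1,0,0,-10,0,0,0],
    [1,0,0,-20,0,0,0],
    [1,0,0,-40,0,0,0]
  ]
}}

```text
time_s: 5.35
position: [518.4, 270.5, 164.2]
tool_rot: [3.015, 0.877, -0.016]
force: [0.8, 0.3, -3.4]
grip_width: 17.7
```

```bash
python3 - <<'E'
from h import *
s=st()
im=camera("wrist");cv2.imwrite("pics/w5.png",im[:,:,::-1])
E
```

```text
5.35 pos [518.4 270.5 164.2] rot [ 3.0151  0.8766 -0.0156] F [ 0.85  0.34 -3.45] T [-0.006 -0.087 -0.049] w 17.7 j [-0.12  0.49 -0.55  1.78  0.3   0.97 -1.79]
```

View pics/w5.png

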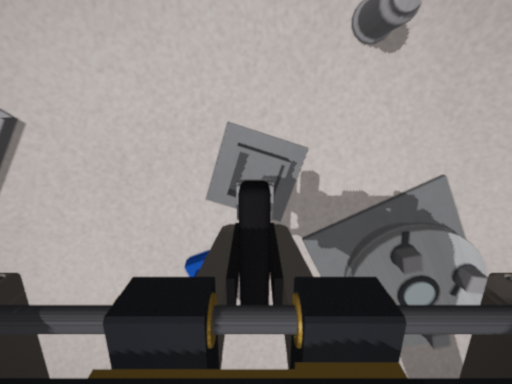

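Call:
{"api": "apply_moves", "payload": {
  "motion": [
    [1,0,0,-25,0,0,0],
    [1,-15.4,32.7,0,0,0,0],
    [1,-15.4,32.7,0,0,0,0],
    [1,-15.4,32.7,0,0,0,0],
    [1,-15.4,32.7,0,0,0,0],
    [1,-15.4,32.7,0,0,0,-0.1],
    [1,0,0,0,0,0,-0.1],
    [1,0,0,0,0,0,-0.09]
  ]
}}

```text
time_s: 6.07
position: [544.3, 89.8, 192.7]
tool_rot: [2.858, 1.302, -0.001]
force: [-0.4, 0.5, -3.3]
grip_width: 17.7
```

Call:
{"api": "apply_moves", "payload": {
  "motion": [
    [1,0,0,0,0,0,0],
    [1,0,0,0,0,0,0]
  ]
}}

```text
time_s: 6.23
position: [543.9, 93.4, 192.8]
tool_rot: [-2.86, -1.3, -0.0]
force: [-0.0, -0.3, -1.9]
grip_width: 18.1
```

```bash
python3 - <<'E'
from h import *
s=st();a=s["tool_rot"];print("psi",2*np.degrees(np.arctan2(a[1],a[0])))
for n in ["wrist","scene"]:
  im=camera(n);cv2.imwrite(f"pics/{n}6.png",im[:,:,::-1])
cv2.imwrite("pics/scene6c.png",cv2.resize(im[100:250,190:390,::-1],None,fx=4,fy=4,interpolation=cv2.INTER_CUBIC))
E
```

```text
6.233 pos [543.9  93.4 192.8] rot [-2.8599e+00 -1.3000e+00 -1.0000e-04] F [-0.03 -0.3  -1.94] T [-0.051 -0.022 -0.068] w 18.1 j [ 0.24  0.4  -0.59  1.84  0.26  0.98 -1.18]
psi -311.11055131564166
```

View pics/scene6c.png

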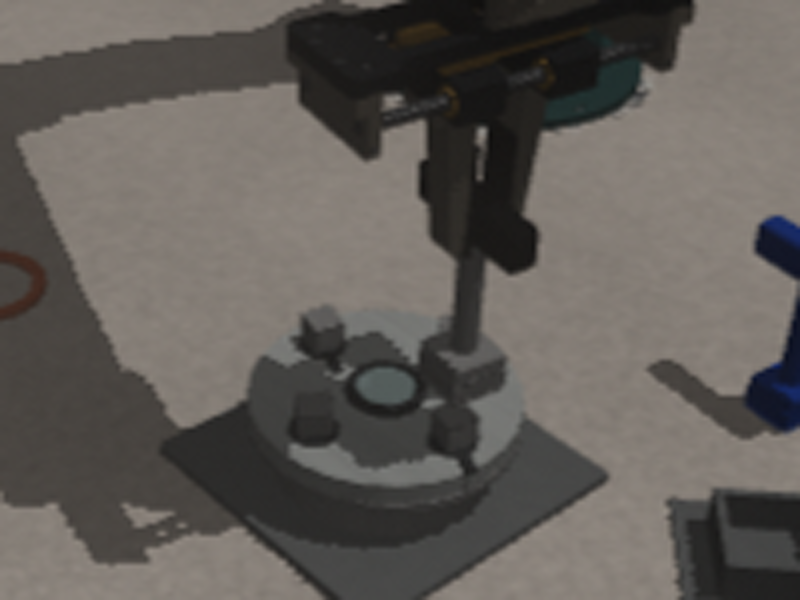

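View pics/wrist6.png

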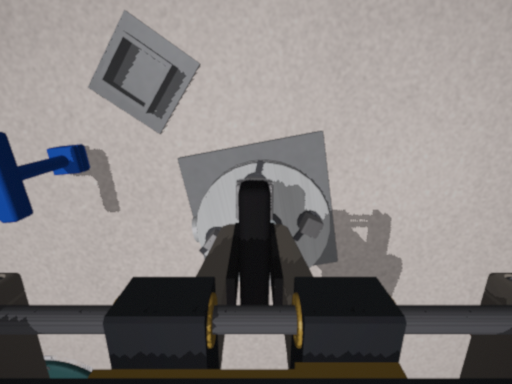

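```bash
python3 - <<'E'
from h import *
for n,p in dict(A=(543.8,93.2,80),B=(562,18.1,80),C=(466.9,73.5,80),D=(486.2,-2.2,80),mouth=(543.9,93.4,100),grip=(543.9,93.4,211),cov=(515.5,45.6,59),cup=(521.6,272.5,30)).items():
    q=proj("scene",p); print(n,((q-[190,100])*4).round())
    q=proj("top",p); print("   top",((q-[125,130])*4).round())
E
```

```text
A [457. 413.]
   top [362. 259.]
B [316. 403.]
   top [467. 232.]
C [458. 326.]
   top [389. 366.]
D [325. 318.]
   top [496. 337.]
mouth [460. 384.]
   top [358. 255.]
grip [476. 212.]
   top [335. 229.]
cov [387. 393.]
   top [431. 300.]
cup [779. 530.]
   top [129. 303.]
```

Call:
{"api": "apply_moves", "payload": {
  "motion": [
    [1,0,0,10,0,0,0],
    [1,0,0,8,0,0,0],
    [1,0,0,4,0,0,0],
    [1,0,0,4,0,0,0],
    [1,0,0,2,0,0,0]
  ]
}}

```text
time_s: 6.75
position: [543.6, 93.5, 163.6]
tool_rot: [-2.858, -1.304, 0.002]
force: [-0.1, -0.4, -2.6]
grip_width: 17.8
```

Call:
{"api": "apply_moves", "payload": {
  "motion": [
    [1,0,0,2,0,0,0],
    [1,0,0,2,0,0,0]
  ]
}}

```text
time_s: 6.92
position: [544.1, 93.6, 160.4]
tool_rot: [-2.858, -1.303, -0.0]
force: [0.4, -0.1, -3.5]
grip_width: 17.9
```

Call:
{"api": "apply_moves", "payload": {
  "motion": [
    [1,0,0,1,0,0,0.05],
    [1,0,0,0,0,0,0.1],
    [1,0,0,0,0,0,0.1],
    [1,0,0,0,0,0,0.05]
  ]
}}

```text
time_s: 7.25
position: [544.2, 92.9, 159.5]
tool_rot: [3.022, 0.854, 0.0]
force: [0.6, -0.7, -4.0]
grip_width: 17.9
```

```bash
python3 - <<'E'
from h import *
s=st();a=s["tool_rot"];print("psi",2*np.degrees(np.arctan2(a[1],a[0])))
E
```

```text
7.25 pos [544.2  92.9 159.5] rot [3.0224e+00 8.5430e-01 1.0000e-04] F [ 0.58 -0.69 -3.99] T [-0.281 -0.195  0.084] w 17.9 j [ 0.17  0.43 -0.51  1.87  0.26  0.91 -1.47]
psi 31.56681739943637
```

Call:
{"api": "apply_moves", "payload": {
  "motion": [
    [1,0,0,0,0,0,0.1],
    [1,0,0,0,0,0,0.1],
    [1,0,0,0,0,0,0.1],
    [1,0,0,0,0,0,0.03],
    [1,0,0,0,0,0,0],
    [1,0,0,0,0,0,0]
  ]
}}

```text
time_s: 7.75
position: [544.2, 93.0, 159.6]
tool_rot: [3.121, 0.355, 0.0]
force: [0.2, -1.8, -3.4]
grip_width: 17.8
```

```bash
python3 - <<'E'
from h import *
s=st();a=s["tool_rot"];print("psi",2*np.degrees(np.arctan2(a[1],a[0])))
im=camera("scene")
cv2.imwrite("pics/scene7c.png",cv2.resize(im[100:250,190:390,::-1],None,fx=4,fy=4,interpolation=cv2.INTER_CUBIC))
s=st()
E
```

```text
7.75 pos [544.2  93.  159.6] rot [3.1206e+00 3.5550e-01 4.0000e-04] F [ 0.16 -1.81 -3.39] T [-0.486 -0.218 -0.004] w 17.8 j [ 0.12  0.41 -0.44  1.87  0.22  0.9  -1.76]
psi 12.99687113330337
7.8 pos [544.2  93.  159.6] rot [3.1208e+00 3.5530e-01 3.0000e-04] F [-0.15 -1.95 -3.87] T [-0.47  -0.27   0.045] w 17.7 j [ 0.12  0.41 -0.44  1.87  0.22  0.9  -1.76]
```

View pics/scene7c.png

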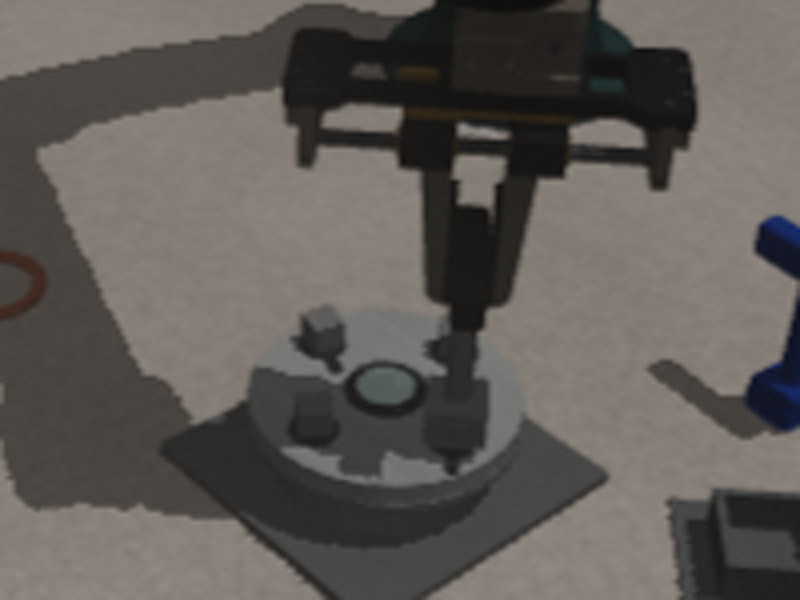

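Call:
{"api": "apply_moves", "payload": {
  "motion": [
    [1,0,0,0,0,0,-0.12],
    [1,0,0,-10,0,0,0],
    [1,0,0,-28,0,0,0],
    [1,-29,23.3,0,0,0,0],
    [1,-29,23.3,0,0,0,0],
    [1,-29,23.3,0,0,0,-0.1],
    [1,0,0,0,0,0,-0.1],
    [1,0,0,0,0,0,-0.1]
  ]
}}

```text
time_s: 8.47
position: [485.1, -4.0, 198.6]
tool_rot: [2.979, 0.993, 0.001]
force: [0.2, 0.5, -3.4]
grip_width: 17.6
```

Call:
{"api": "apply_moves", "payload": {
  "motion": [
    [1,0,0,0,0,0,-0.1],
    [1,0,0,0,0,0,-0.1],
    [1,0,0,0,0,0,0],
    [1,0,0,0,0,0,0]
  ]
}}

```text
time_s: 8.8
position: [486.0, -1.7, 198.2]
tool_rot: [2.868, 1.283, 0.001]
force: [0.3, 0.8, -2.4]
grip_width: 17.9
```

```bash
python3 - <<'E'
from h import *
import pickle
s=st();a=s["tool_rot"];print("psi",2*np.degrees(np.arctan2(a[1],a[0])))
k=K("wrist");im=camera("wrist");pickle.dump((k,s),open("w8.pkl","wb"))
cv2.imwrite("pics/w8.png",im[:,:,::-1])
cv2.imwrite("pics/w8c.png",cv2.resize(im[100:250,150:350,::-1],None,fx=4,fy=4,interpolation=cv2.INTER_CUBIC))
im=camera("scene")
cv2.imwrite("pics/scene8c.png",cv2.resize(im[100:250,190:390,::-1],None,fx=4,fy=4,interpolation=cv2.INTER_CUBIC))
E
```

```text
8.8 pos [486.   -1.7 198.2] rot [2.8676e+00 1.2830e+00 1.2000e-03] F [ 0.3   0.84 -2.39] T [-0.013 -0.014 -0.012] w 17.9 j [ 0.41  0.27 -0.55  1.98  0.17  0.94 -0.95]
psi 48.20710332154938
```

View pics/w8c.png

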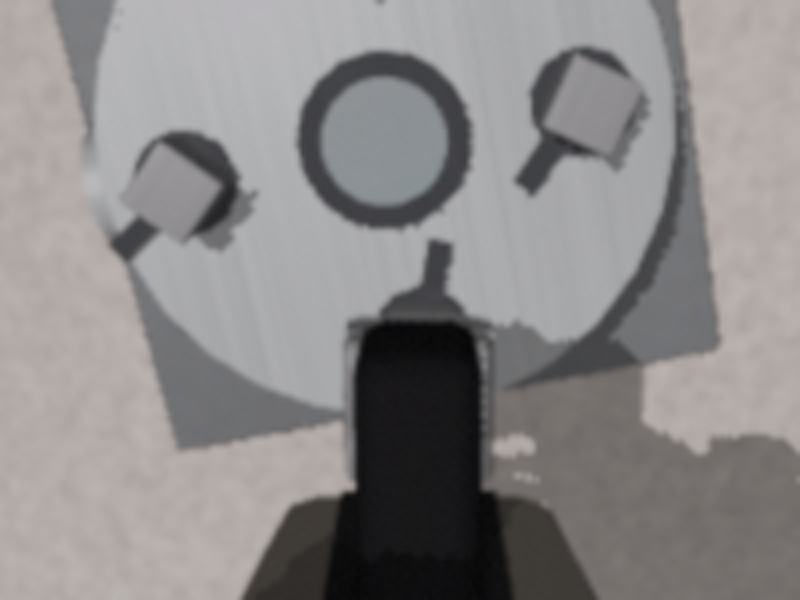

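View pics/scene8c.png

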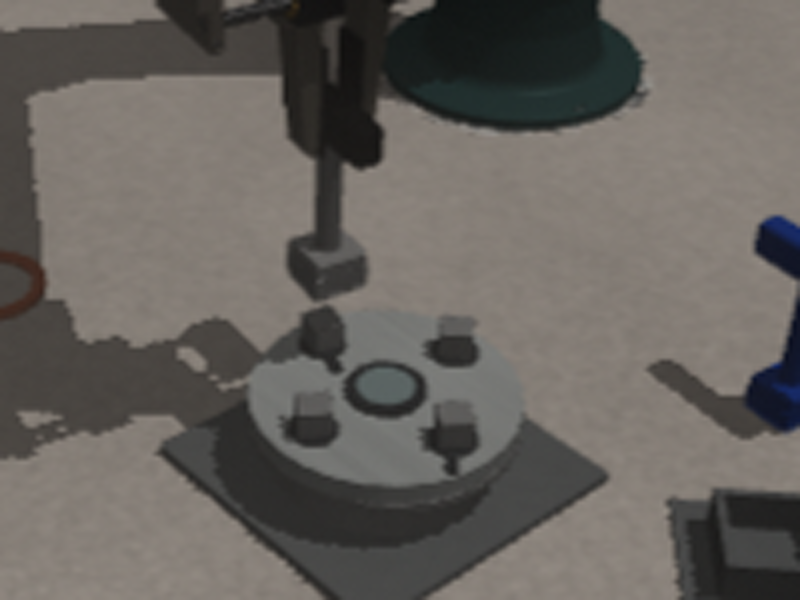

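```bash
python3 - <<'E'
from h import *
im=cv2.imread("pics/w8.png")
cv2.imwrite("pics/w8d.png",cv2.resize(im[40:140,200:300],None,fx=6,fy=6,interpolation=cv2.INTER_CUBIC))
E
```

```text
(no output)
```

View pics/w8d.png

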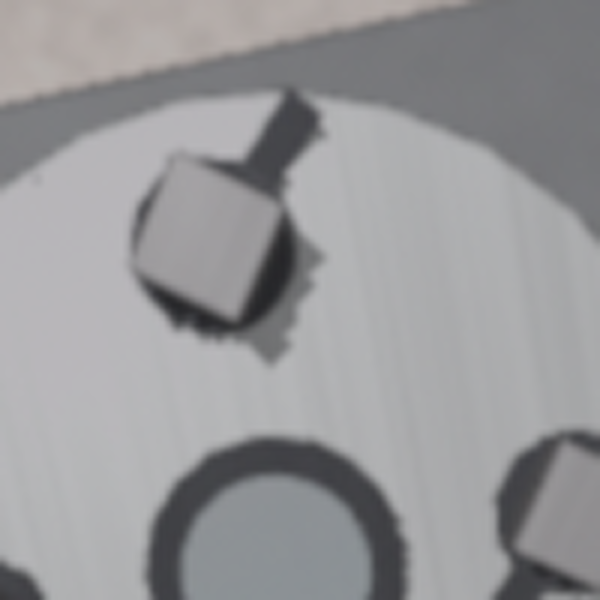

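```bash
python3 - <<'E'
from h import *
import pickle
k,s=pickle.load(open("w8.pkl","rb"))
def meas(n,hd,nb,cen,off,sc):
    P=lambda u,v,z:ray("wrist",off[0]+(u+.5)/sc-.5,off[1]+(v+.5)/sc-.5,z,k)[:2]
    q=np.array([P(u,v,80) for u,v in hd]);c=q.mean(0)
    e=[np.degrees(np.arctan2(*(q[(i+1)%4]-q[i])[::-1]))%90 for i in range(4)]
    t=P(*nb,62);d=t-c;inw=P(*cen,59)-c;a=lambda v:np.degrees(np.arctan2(v[1],v[0]))
    print(n,c.round(1),"cov",P(*cen,59).round(1),"flats",np.round(e,1),np.mean(e).round(1),"nib",round(a(d),1),"nib-in",round((a(d)-a(inw)+180)%360-180,1))
meas("A",[(177,152),(283,206),(237,322),(133,266)],(303,108),(276,557),(200,40),6)
meas("B",[(581,52),(642,97),(605,157),(545,120)],(527,188),(385,141),(150,100),4)
meas("C",[(162,137),(223,187),(182,243),(124,190)],(123,252),(385,141),(150,100),4)
E
```

```text
A [544.   93.3] cov [516.6  47.7] flats [22.9 24.7 21.1 24.2] 23.2 nib 13.3 nib-in 134.3
B [561.8  17.8] cov [515.   45.5] flats [13.7 18.4 17.7 21.3] 17.8 nib -164.0 nib-in 46.7
C [467.6  73.9] cov [515.   45.5] flats [ 7.8 10.1  3.9  9.7] 7.9 nib -175.5 nib-in -144.6
```

Call:
{"api": "apply_moves", "payload": {
  "motion": [
    [1,0,0,12,0,0,0],
    [1,0,0,10,0,0,0],
    [1,0,0,5,0,0,0],
    [1,0,0,3,0,0,0],
    [1,0,0,2,0,0,0],
    [1,0,0,2,0,0,0]
  ]
}}

```text
time_s: 9.4
position: [485.9, -1.7, 163.4]
tool_rot: [-2.865, -1.289, 0.0]
force: [-0.2, 0.2, -2.9]
grip_width: 17.8
```

Call:
{"api": "apply_moves", "payload": {
  "motion": [
    [1,0,0,2,0,0,0],
    [1,0,0,2,0,0,0],
    [1,0,0,0,0,0,0]
  ]
}}

```text
time_s: 9.65
position: [485.7, -1.8, 159.3]
tool_rot: [-2.865, -1.289, 0.001]
force: [-0.3, 0.4, -2.3]
grip_width: 17.8
```

```bash
python3 - <<'E'
from h import *
s=st();a=s["tool_rot"];print("psi",2*np.degrees(np.arctan2(a[1],a[0])))
E
```

```text
9.65 pos [485.7  -1.8 159.3] rot [-2.8648e+00 -1.2890e+00  7.0000e-04] F [-0.29  0.41 -2.34] T [-0.039  0.013  0.023] w 17.8 j [ 0.39  0.32 -0.53  2.02  0.21  0.86 -0.99]
psi -311.54863349251724
```

Call:
{"api": "apply_moves", "payload": {
  "motion": [
    [1,0,0,0,0,0,0.1],
    [1,0,0,0,0,0,0.1],
    [1,0,0,0,0,0,0.1],
    [1,0,0,0,0,0,0.1],
    [1,0,0,0,0,0,0.1],
    [1,0,0,0,0,0,0.1],
    [1,0,0,0,0,0,0.07],
    [1,0,0,0,0,0,0]
  ]
}}

```text
time_s: 10.32
position: [486.2, -2.6, 159.7]
tool_rot: [3.129, 0.272, 0.001]
force: [0.9, -1.2, -4.4]
grip_width: 18.1
```

Call:
{"api": "apply_moves", "payload": {
  "motion": [
    [1,0,0,0,0,0,0],
    [1,0,0,0,0,0,0]
  ]
}}

```text
time_s: 10.48
position: [486.2, -2.4, 159.8]
tool_rot: [3.128, 0.278, 0.001]
force: [1.2, -1.9, -2.5]
grip_width: 17.8
```

```bash
python3 - <<'E'
from h import *
import pickle
s=st();a=s["tool_rot"];print("psi",2*np.degrees(np.arctan2(a[1],a[0])))
k=K("wrist");im=camera("wrist");pickle.dump((k,s),open("w9.pkl","wb"))
cv2.imwrite("pics/w9.png",im[:,:,::-1])
cv2.imwrite("pics/w9c.png",cv2.resize(im[60:250,130:380,::-1],None,fx=3,fy=3,interpolation=cv2.INTER_CUBIC))
st()
E
```

```text
10.483 pos [486.2  -2.4 159.8] rot [3.1284e+00 2.7820e-01 1.0000e-03] F [ 1.22 -1.86 -2.49] T [-0.894 -0.304  0.054] w 17.8 j [ 0.28  0.3  -0.4   2.03  0.16  0.85 -1.6 ]
psi 10.162979726104778
10.533 pos [486.2  -2.4 159.7] rot [3.1286e+00 2.7760e-01 9.0000e-04] F [ 1.23 -2.19 -2.16] T [-0.895 -0.304  0.065] w 17.6 j [ 0.28  0.3  -0.4   2.03  0.16  0.85 -1.6 ]
```

View pics/w9c.png

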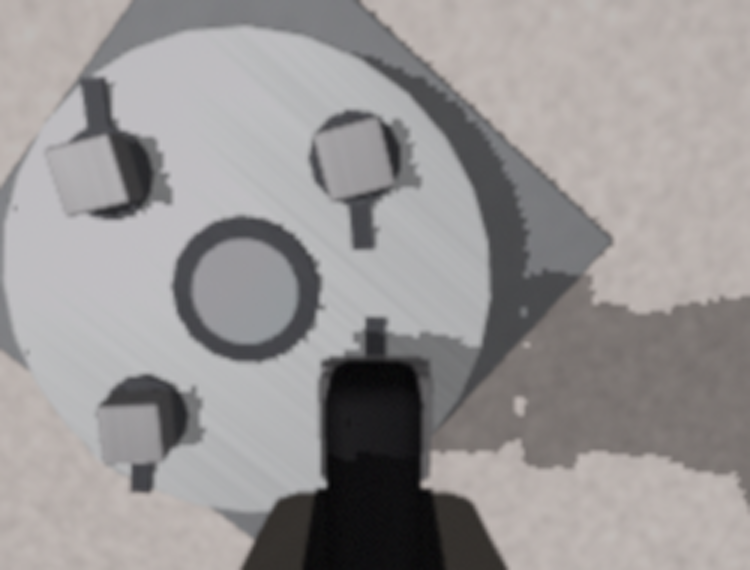

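Call:
{"api": "apply_moves", "payload": {
  "motion": [
    [1,0,0,0,0,0,0.1],
    [1,0,0,0,0,0,0.1],
    [1,0,0,0,0,0,0.1],
    [1,0,0,0,0,0,0.1],
    [1,0,0,0,0,0,0.1],
    [1,0,0,0,0,0,0.05],
    [1,0,0,0,0,0,0]
  ],
  "grip_force": 18
}}

```text
time_s: 11.12
position: [486.0, -2.3, 159.7]
tool_rot: [3.086, -0.585, 0.001]
force: [0.8, -2.6, -2.4]
grip_width: 17.8
```

```bash
cat >> h.py <<'E'
def st2():
    s=st();a=s["tool_rot"];p=2*np.degrees(np.arctan2(a[1],a[0]));print("psi",round((p+180)%360-180,2));return s
E
python3 -c "
from h import *
st2()"
```

```text
11.117 pos [486.   -2.3 159.7] rot [ 3.086e+00 -5.850e-01  8.000e-04] F [ 0.76 -2.61 -2.44] T [-0.919 -0.245  0.053] w 17.8 j [ 0.2   0.29 -0.3   2.03  0.11  0.84 -2.12]
psi -21.47
```

Call:
{"api": "apply_moves", "payload": {
  "motion": [
    [1,0,0,0,0,0,0.04],
    [1,0,0,0,0,0,0.04],
    [1,0,0,0,0,0,0.0]
  ]
}}

```text
time_s: 11.37
position: [486.0, -2.2, 159.7]
tool_rot: [3.061, -0.706, 0.001]
force: [0.2, -3.2, -1.7]
grip_width: 17.7
```

```bash
python3 -c "
from h import *
st2()"
```

```text
11.367 pos [486.   -2.2 159.7] rot [ 3.0609e+00 -7.0580e-01  8.0000e-04] F [ 0.22 -3.23 -1.72] T [-0.929 -0.153  0.036] w 17.7 j [ 0.18  0.29 -0.29  2.03  0.11  0.84 -2.19]
psi -25.97
```

Call:
{"api": "apply_moves", "payload": {
  "motion": [
    [1,0,0,0,0,0,0.02],
    [1,0,0,0,0,0,0.02],
    [1,0,0,0,0,0,0.0]
  ]
}}

```text
time_s: 11.62
position: [485.9, -2.0, 159.6]
tool_rot: [3.046, -0.769, 0.0]
force: [0.8, -3.6, -1.5]
grip_width: 18.2
```

```bash
python3 -c "
from h import *
st2()"
```

```text
11.617 pos [485.9  -2.  159.6] rot [ 3.0458e+00 -7.6900e-01  1.0000e-04] F [ 0.85 -3.56 -1.47] T [-0.98  -0.166  0.044] w 18.2 j [ 0.18  0.28 -0.28  2.03  0.11  0.84 -2.23]
psi -28.34
```

Call:
{"api": "apply_moves", "payload": {
  "motion": [
    [1,0,0,0,0,0,0.02],
    [1,0,0,0,0,0,0.0]
  ]
}}

```text
time_s: 11.78
position: [485.8, -1.9, 159.6]
tool_rot: [3.038, -0.8, 0.0]
force: [0.8, -2.4, -1.4]
grip_width: 17.9
```

```bash
python3 -c "
from h import *
st2()"
```

```text
11.783 pos [485.8  -1.9 159.6] rot [ 3.0378 -0.8001  0.    ] F [ 0.82 -2.37 -1.44] T [-1.044 -0.172  0.028] w 17.9 j [ 0.17  0.28 -0.28  2.03  0.1   0.84 -2.25]
psi -29.51
```

Call:
{"api": "apply_moves", "payload": {
  "motion": [
    [1,0,0,0,0,0,0.02],
    [1,0,0,0,0,0,0.0]
  ]
}}

```text
time_s: 11.95
position: [485.8, -1.9, 159.6]
tool_rot: [3.03, -0.831, -0.0]
force: [0.6, -3.5, -0.1]
grip_width: 18.4
```

```bash
python3 -c "
from h import *
st2()"
```

```text
11.95 pos [485.8  -1.9 159.6] rot [ 3.0296e+00 -8.3090e-01 -1.0000e-04] F [ 0.63 -3.46 -0.12] T [-1.043 -0.108 -0.003] w 18.4 j [ 0.17  0.28 -0.27  2.03  0.1   0.84 -2.27]
psi -30.67
```

Call:
{"api": "apply_moves", "payload": {
  "motion": [
    [1,0,0,0,0,0,0.02],
    [1,0,0,0,0,0,0.0]
  ]
}}

```text
time_s: 12.12
position: [485.8, -1.9, 159.6]
tool_rot: [3.021, -0.861, -0.0]
force: [-0.1, -4.1, -1.6]
grip_width: 17.7
```

```bash
python3 -c "
from h import *
st2()"
```

```text
12.117 pos [485.8  -1.9 159.6] rot [ 3.0211e+00 -8.6140e-01 -1.0000e-04] F [-0.11 -4.07 -1.64] T [-0.991 -0.104  0.071] w 17.7 j [ 0.17  0.28 -0.27  2.03  0.1   0.84 -2.29]
psi -31.83
```

Call:
{"api": "apply_moves", "payload": {
  "motion": [
    [1,0,0,0,0,0,0.02],
    [1,0,0,0,0,0,0.0]
  ]
}}

```text
time_s: 12.28
position: [485.8, -1.9, 159.6]
tool_rot: [3.012, -0.892, -0.0]
force: [-0.1, -3.5, 0.5]
grip_width: 17.6
```

```bash
python3 -c "
from h import *
st2()"
```

```text
12.283 pos [485.8  -1.9 159.6] rot [ 3.0123e+00 -8.9150e-01 -1.0000e-04] F [-0.07 -3.52  0.46] T [-1.052 -0.061  0.071] w 17.6 j [ 0.17  0.28 -0.27  2.03  0.1   0.84 -2.3 ]
psi -32.97
```

Call:
{"api": "apply_moves", "payload": {
  "motion": [
    [1,0,0,0,0,0,0.02],
    [1,0,0,0,0,0,0.02],
    [1,0,0,0,0,0,0.0]
  ]
}}

```text
time_s: 12.53
position: [485.8, -1.8, 159.6]
tool_rot: [2.994, -0.952, -0.0]
force: [0.3, -4.0, -0.3]
grip_width: 18.2
```

```bash
python3 -c "
from h import *
st2()
im=camera('wrist');cv2.imwrite('pics/w10c.png',cv2.resize(im[40:250,130:380,::-1],None,fx=3,fy=2.8,interpolation=cv2.INTER_CUBIC))
st2()"
```

```text
12.533 pos [485.8  -1.8 159.6] rot [ 2.9939e+00 -9.5190e-01 -1.0000e-04] F [ 0.31 -4.01 -0.32] T [-1.017 -0.065  0.022] w 18.2 j [ 0.16  0.28 -0.26  2.03  0.1   0.84 -2.34]
psi -35.28
12.583 pos [485.8  -1.8 159.5] rot [ 2.9943e+00 -9.5030e-01 -2.0000e-04] F [-0.04 -3.51 -1.55] T [-0.996 -0.044  0.05 ] w 17.9 j [ 0.16  0.28 -0.26  2.03  0.1   0.84 -2.34]
psi -35.22
```

View pics/w10c.png

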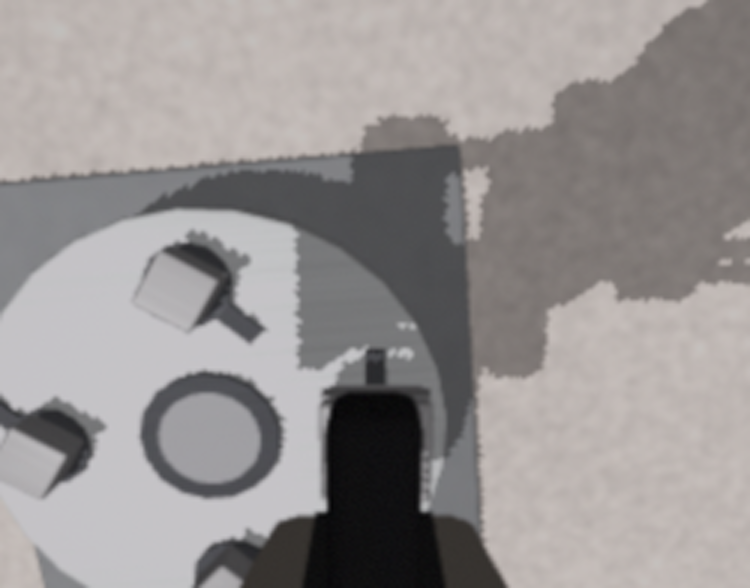

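```bash
python3 - <<'E'
from h import *
k=K("wrist")
P=lambda u,v,z:ray("wrist",130+(u+.5)/3-.5,40+(v+.5)/2.8-.5,z,k)[:2]
c=np.array([485.8,-2.2])
for u,v in [(367,350),(385,350),(367,384),(385,384),(376,350)]:
    d=P(u,v,62)-c;print(d.round(1),np.hypot(*d).round(1),np.degrees(np.arctan2(d[1],d[0])).round(1))
e1=P(367,350,62)-P(367,384,62);e2=P(385,350,62)-P(385,384,62)
print([np.degrees(np.arctan2(e[1],e[0])) for e in (e1,e2)])
E
```

```text
[ 24.7 -13.7] 28.2 -29.1
[ 21.3 -18.5] 28.2 -41.0
[14.7 -6.7] 16.1 -24.4
[ 11.3 -11.5] 16.1 -45.6
[ 23.  -16.1] 28.1 -35.0
[np.float64(-35.296380659102894), np.float64(-34.93338181450958)]
```

Call:
{"api": "apply_moves", "payload": {
  "motion": [
    [1,0,0,0,0,0,0.02],
    [1,0,0,0,0,0,0.0]
  ]
}}

```text
time_s: 12.75
position: [485.8, -1.8, 159.6]
tool_rot: [2.984, -0.982, -0.0]
force: [0.1, -3.2, -0.2]
grip_width: 17.8
```

```bash
python3 -c "
from h import *
st2()"
```

```text
12.75 pos [485.8  -1.8 159.6] rot [ 2.9843e+00 -9.8160e-01 -1.0000e-04] F [ 0.11 -3.23 -0.25] T [-0.917 -0.025  0.068] w 17.8 j [ 0.16  0.28 -0.26  2.03  0.09  0.84 -2.36]
psi -36.41
```

Call:
{"api": "apply_moves", "payload": {
  "motion": [
    [1,0,0,0,0,0,0.02],
    [1,0,0,0,0,0,0.0]
  ]
}}

```text
time_s: 12.92
position: [485.8, -1.8, 159.5]
tool_rot: [2.974, -1.011, -0.0]
force: [0.9, -3.5, -0.7]
grip_width: 17.8
```

```bash
python3 -c "
from h import *
st2()"
```

```text
12.917 pos [485.8  -1.8 159.5] rot [ 2.9744e+00 -1.0113e+00 -1.0000e-04] F [ 0.88 -3.47 -0.65] T [-0.923 -0.008  0.091] w 17.8 j [ 0.15  0.28 -0.25  2.03  0.09  0.84 -2.38]
psi -37.56
```

Call:
{"api": "apply_moves", "payload": {
  "motion": [
    [1,0,0,0,0,0,0.02],
    [1,0,0,0,0,0,0.0]
  ]
}}

```text
time_s: 13.08
position: [485.8, -1.8, 159.5]
tool_rot: [2.964, -1.041, -0.0]
force: [0.2, -3.2, -1.1]
grip_width: 17.8
```

```bash
python3 -c "
from h import *
st2()"
```

```text
13.083 pos [485.8  -1.8 159.5] rot [ 2.9642 -1.0407 -0.    ] F [ 0.24 -3.2  -1.11] T [-0.884 -0.096  0.099] w 17.8 j [ 0.15  0.28 -0.25  2.03  0.09  0.84 -2.4 ]
psi -38.69
```

Call:
{"api": "apply_moves", "payload": {
  "motion": [
    [1,0,0,0,0,0,0.015],
    [1,0,0,0,0,0,0.0]
  ]
}}

```text
time_s: 13.25
position: [485.9, -1.8, 159.5]
tool_rot: [2.957, -1.062, 0.0]
force: [0.1, -1.9, -1.9]
grip_width: 17.8
```

```bash
python3 -c "
from h import *
st2()"
```

```text
13.25 pos [485.9  -1.8 159.5] rot [ 2.9565e+00 -1.0621e+00  1.0000e-04] F [ 0.08 -1.86 -1.92] T [-0.89  -0.115  0.202] w 17.8 j [ 0.15  0.28 -0.25  2.03  0.09  0.84 -2.41]
psi -39.52
```

Call:
{"api": "apply_moves", "payload": {
  "motion": [
    [1,0,0,0,0,0,0.005],
    [1,0,0,0,0,0,0.0]
  ]
}}

```text
time_s: 13.42
position: [485.9, -1.8, 159.5]
tool_rot: [2.954, -1.069, 0.0]
force: [1.1, -3.7, -1.6]
grip_width: 18.1
```

```bash
python3 -c "
from h import *
st2()"
```

```text
13.417 pos [485.9  -1.8 159.5] rot [ 2.9542 -1.0687  0.    ] F [ 1.09 -3.74 -1.63] T [-0.879 -0.205  0.268] w 18.1 j [ 0.15  0.28 -0.25  2.03  0.09  0.84 -2.42]
psi -39.78
```

Call:
{"api": "apply_moves", "payload": {
  "motion": [
    [1,0,0,0,0,0,-0.08],
    [1,0,0,0,0,0,-0.07],
    [1,0,0,-12,0,0,0],
    [1,0,0,-26,0,0,0],
    [1,0.2,-37.2,0,0,0,0],
    [1,0.2,-37.2,0,0,0,0],
    [1,0.2,-37.2,0,0,0,0],
    [1,0,0,0,0,0,-0.12]
  ],
  "grip_force": 20
}}

```text
time_s: 14.08
position: [546.1, 103.0, 197.9]
tool_rot: [-3.066, 0.648, -0.001]
force: [1.0, 0.0, -2.7]
grip_width: 17.6
```

Call:
{"api": "apply_moves", "payload": {
  "motion": [
    [1,0,0,0,0,0,-0.12],
    [1,0,0,0,0,0,-0.12],
    [1,0,0,0,0,0,-0.12],
    [1,0,0,0,0,0,-0.12],
    [1,0,0,0,0,0,-0.12],
    [1,0,0,0,0,0,-0.12],
    [1,0,0,0,0,0,-0.1],
    [1,0,0,0,0,0,0]
  ]
}}

```text
time_s: 14.75
position: [543.3, 94.4, 197.0]
tool_rot: [-3.077, -0.621, 0.002]
force: [0.2, -0.4, -3.5]
grip_width: 17.5
```

```bash
python3 - <<'E'
from h import *
st2()
im=camera("wrist");cv2.imwrite("pics/w11.png",im[:,:,::-1])
im=camera("scene")
cv2.imwrite("pics/scene11c.png",cv2.resize(im[100:250,190:390,::-1],None,fx=4,fy=4,interpolation=cv2.INTER_CUBIC))
st2()
E
```

```text
14.75 pos [543.3  94.4 197. ] rot [-3.0774e+00 -6.2090e-01  2.5000e-03] F [ 0.22 -0.44 -3.47] T [-0.04  -0.03   0.047] w 17.5 j [ 0.17  0.38 -0.49  1.84  0.21  0.98 -1.59]
psi 22.81
14.85 pos [543.6  94.  197.2] rot [-3.0799e+00 -6.1260e-01  1.7000e-03] F [-0.   -0.29 -3.27] T [-0.049 -0.026  0.004] w 17.9 j [ 0.17  0.37 -0.49  1.84  0.21  0.98 -1.59]
psi 22.5
```

View pics/scene11c.png

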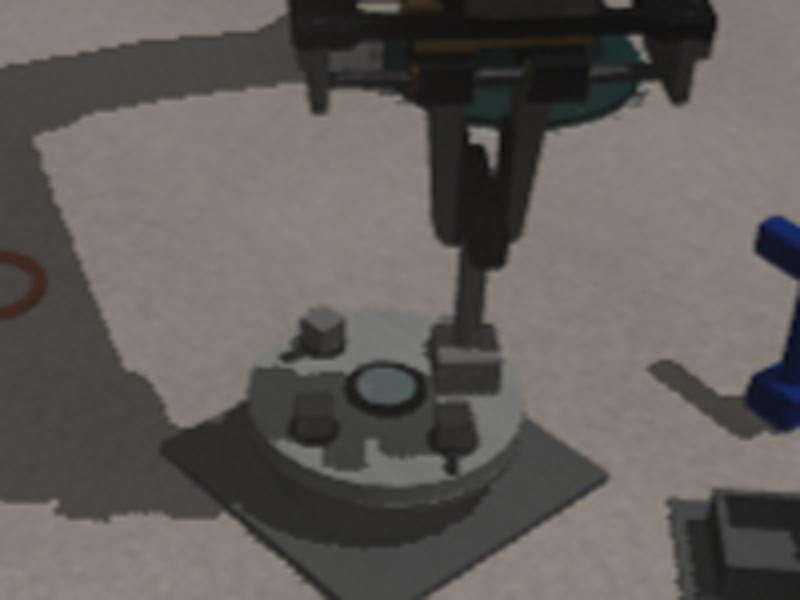

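View pics/w11.png

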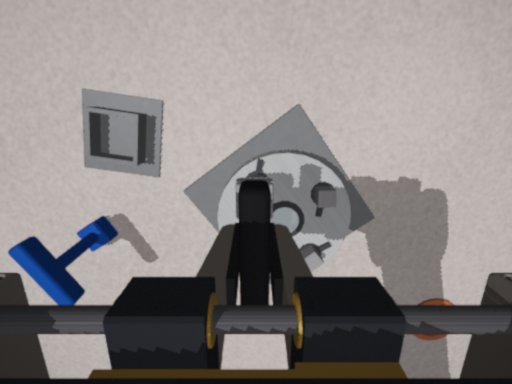

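Call:
{"api": "apply_moves", "payload": {
  "motion": [
    [1,0,0,12,0,0,0],
    [1,0,0,10,0,0,0],
    [1,0,0,4,0,0,0],
    [1,0,0,3,0,0,0],
    [1,0,0,2,0,0,0],
    [1,0,0,2,0,0,0]
  ]
}}

```text
time_s: 15.35
position: [544.1, 93.4, 164.3]
tool_rot: [-3.08, -0.617, 0.0]
force: [-0.3, -0.0, -2.4]
grip_width: 17.5
```

Call:
{"api": "apply_moves", "payload": {
  "motion": [
    [1,0,0,2,0,0,0],
    [1,0,0,2.5,0,0,0],
    [1,0,0,0,0,0,0]
  ]
}}

```text
time_s: 15.6
position: [544.0, 93.3, 159.7]
tool_rot: [3.08, 0.617, -0.001]
force: [-0.6, 0.7, -3.1]
grip_width: 17.9
```

```bash
python3 -c "
from h import *
st2()"
```

```text
15.6 pos [544.   93.3 159.7] rot [ 3.0803e+00  6.1740e-01 -6.0000e-04] F [-0.56  0.71 -3.08] T [ 0.002  0.024 -0.013] w 17.9 j [ 0.15  0.42 -0.48  1.87  0.24  0.91 -1.61]
psi 22.67
```

Call:
{"api": "apply_moves", "payload": {
  "motion": [
    [1,0,0,0,0,0,0.1],
    [1,0,0,0,0,0,0.1],
    [1,0,0,0,0,0,0.1],
    [1,0,0,0,0,0,0.1],
    [1,0,0,0,0,0,0.1],
    [1,0,0,0,0,0,0.1],
    [1,0,0,0,0,0,0.08],
    [1,0,0,0,0,0,0]
  ],
  "grip_force": 18
}}

```text
time_s: 16.27
position: [543.5, 93.1, 159.9]
tool_rot: [3.108, -0.448, -0.002]
force: [-1.5, -1.4, -2.8]
grip_width: 17.9
```

```bash
python3 -c "
from h import *
st2()"
```

```text
16.267 pos [543.5  93.1 159.9] rot [ 3.1085e+00 -4.4780e-01 -2.0000e-03] F [-1.55 -1.4  -2.83] T [-0.222  0.526  0.003] w 17.9 j [ 0.04  0.4  -0.33  1.88  0.16  0.9  -2.23]
psi -16.4
```

Call:
{"api": "apply_moves", "payload": {
  "motion": [
    [1,0,0,0,0,0,0.025],
    [1,0,0,0,0,0,0.0]
  ]
}}

```text
time_s: 16.43
position: [543.6, 93.1, 159.9]
tool_rot: [3.103, -0.483, -0.002]
force: [-1.9, -1.4, -1.9]
grip_width: 17.9
```

```bash
python3 -c "
from h import *
st2()"
```

```text
16.433 pos [543.6  93.1 159.9] rot [ 3.1034e+00 -4.8300e-01 -1.8000e-03] F [-1.89 -1.45 -1.93] T [-0.354  0.735  0.098] w 17.9 j [ 0.03  0.4  -0.33  1.88  0.16  0.89 -2.25]
psi -17.69
```

Call:
{"api": "apply_moves", "payload": {
  "motion": [
    [1,0,0,0,0,0,0.025],
    [1,0,0,0,0,0,0.0]
  ]
}}

```text
time_s: 16.6
position: [543.7, 93.0, 159.9]
tool_rot: [3.097, -0.524, -0.002]
force: [-2.1, -0.2, -3.7]
grip_width: 17.9
```

```bash
python3 -c "
from h import *
st2()"
```

```text
16.6 pos [543.7  93.  159.9] rot [ 3.097e+00 -5.240e-01 -1.700e-03] F [-2.08 -0.22 -3.73] T [-0.308  0.822  0.007] w 17.9 j [ 0.03  0.39 -0.32  1.88  0.16  0.89 -2.27]
psi -19.2
```

Call:
{"api": "apply_moves", "payload": {
  "motion": [
    [1,0,0,0,0,0,0.025],
    [1,0,0,0,0,0,0.0]
  ]
}}

```text
time_s: 16.77
position: [543.8, 93.1, 159.9]
tool_rot: [3.09, -0.563, -0.001]
force: [-3.6, -0.9, -3.8]
grip_width: 18.1
```

```bash
python3 -c "
from h import *
st2()"
```

```text
16.767 pos [543.8  93.1 159.9] rot [ 3.0902e+00 -5.6340e-01 -1.2000e-03] F [-3.62 -0.92 -3.8 ] T [-0.381  0.841  0.017] w 18.1 j [ 0.02  0.39 -0.32  1.88  0.15  0.89 -2.3 ]
psi -20.66
```

Call:
{"api": "apply_moves", "payload": {
  "motion": [
    [1,0,0,0,0,0,0.02],
    [1,0,0,0,0,0,0.0]
  ]
}}

```text
time_s: 16.93
position: [543.9, 93.2, 159.9]
tool_rot: [3.085, -0.594, -0.001]
force: [-1.9, -1.5, -3.5]
grip_width: 17.6
```

```bash
python3 -c "
from h import *
st2()"
```

```text
16.933 pos [543.9  93.2 159.9] rot [ 3.0845e+00 -5.9390e-01 -1.0000e-03] F [-1.89 -1.53 -3.46] T [-0.415  0.882  0.057] w 17.6 j [ 0.02  0.39 -0.31  1.88  0.15  0.89 -2.31]
psi -21.8
```

Call:
{"api": "apply_moves", "payload": {
  "motion": [
    [1,0,0,0,0,0,0.02],
    [1,0,0,0,0,0,0.0]
  ]
}}

```text
time_s: 17.1
position: [543.9, 93.2, 159.9]
tool_rot: [3.078, -0.625, -0.001]
force: [-2.4, -1.4, -4.4]
grip_width: 17.8
```

```bash
python3 -c "
from h import *
st2()"
```

```text
17.1 pos [543.9  93.2 159.9] rot [ 3.0784e+00 -6.2490e-01 -9.0000e-04] F [-2.37 -1.38 -4.4 ] T [-0.408  0.961  0.042] w 17.8 j [ 0.02  0.39 -0.31  1.88  0.15  0.89 -2.33]
psi -22.95
```

Call:
{"api": "apply_moves", "payload": {
  "motion": [
    [1,0,0,0,0,0,0.02],
    [1,0,0,0,0,0,0.0]
  ]
}}

```text
time_s: 17.27
position: [544.0, 93.2, 159.9]
tool_rot: [3.072, -0.656, -0.001]
force: [-2.7, -2.5, -4.1]
grip_width: 18.2
```

```bash
python3 -c "
from h import *
st2()"
```

```text
17.267 pos [544.   93.2 159.9] rot [ 3.0721e+00 -6.5570e-01 -6.0000e-04] F [-2.66 -2.5  -4.08] T [-0.398  0.951  0.021] w 18.2 j [ 0.01  0.39 -0.3   1.88  0.15  0.89 -2.35]
psi -24.1
```

Call:
{"api": "apply_moves", "payload": {
  "motion": [
    [1,0,0,0,0,0,0.02],
    [1,0,0,0,0,0,0.0]
  ]
}}

```text
time_s: 17.43
position: [544.0, 93.2, 159.9]
tool_rot: [3.065, -0.686, -0.001]
force: [-3.1, -1.5, -5.0]
grip_width: 17.7
```

```bash
python3 -c "
from h import *
st2()"
```

```text
17.433 pos [544.   93.2 159.9] rot [ 3.0654e+00 -6.8630e-01 -5.0000e-04] F [-3.08 -1.5  -5.  ] T [-0.494  1.017 -0.041] w 17.7 j [ 0.01  0.39 -0.3   1.88  0.15  0.89 -2.37]
psi -25.24
```

Call:
{"api": "apply_moves", "payload": {
  "motion": [
    [1,0,0,0,0,0,0.02],
    [1,0,0,0,0,0,0.0]
  ]
}}

```text
time_s: 17.6
position: [544.0, 93.3, 159.9]
tool_rot: [3.058, -0.717, -0.001]
force: [-2.9, -1.7, -4.4]
grip_width: 17.7
```

```bash
python3 -c "
from h import *
st2()"
```

```text
17.6 pos [544.   93.3 159.9] rot [ 3.0584e+00 -7.1710e-01 -6.0000e-04] F [-2.93 -1.7  -4.44] T [-0.474  1.003  0.017] w 17.7 j [ 0.01  0.39 -0.3   1.88  0.14  0.89 -2.39]
psi -26.39
```

Call:
{"api": "apply_moves", "payload": {
  "motion": [
    [1,0,0,0,0,0,0.02],
    [1,0,0,0,0,0,0.0]
  ]
}}

```text
time_s: 17.77
position: [544.0, 93.3, 160.0]
tool_rot: [3.051, -0.748, -0.0]
force: [-3.1, -2.1, -5.3]
grip_width: 17.9
```

```bash
python3 -c "
from h import *
st2()"
```

```text
17.767 pos [544.   93.3 160. ] rot [ 3.0512e+00 -7.4760e-01 -5.0000e-04] F [-3.08 -2.1  -5.33] T [-0.48   0.992  0.032] w 17.9 j [ 0.    0.39 -0.29  1.88  0.14  0.89 -2.41]
psi -27.54
```

Call:
{"api": "apply_moves", "payload": {
  "motion": [
    [1,0,0,0,0,0,0.02],
    [1,0,0,0,0,0,0.0]
  ]
}}

```text
time_s: 17.93
position: [544.0, 93.3, 160.0]
tool_rot: [3.044, -0.778, -0.0]
force: [-3.2, -1.1, -5.0]
grip_width: 18.0
```

```bash
python3 -c "
from h import *
st2()"
```

```text
17.933 pos [544.   93.3 160. ] rot [ 3.0435e+00 -7.7810e-01 -3.0000e-04] F [-3.18 -1.11 -5.02] T [-0.436  1.038  0.04 ] w 18.0 j [ 0.    0.39 -0.29  1.88  0.14  0.89 -2.42]
psi -28.68
```

Call:
{"api": "apply_moves", "payload": {
  "motion": [
    [1,0,0,0,0,0,0.02],
    [1,0,0,0,0,0,0.0]
  ]
}}

```text
time_s: 18.1
position: [544.1, 93.3, 160.0]
tool_rot: [3.036, -0.808, -0.0]
force: [-3.1, -0.8, -5.9]
grip_width: 18.0
```

```bash
python3 -c "
from h import *
st2()"
```

```text
18.1 pos [544.1  93.3 160. ] rot [ 3.0356e+00 -8.0850e-01 -3.0000e-04] F [-3.11 -0.81 -5.85] T [-0.465  0.995  0.026] w 18.0 j [-0.    0.39 -0.28  1.88  0.14  0.89 -2.44]
psi -29.83
```

Call:
{"api": "apply_moves", "payload": {
  "motion": [
    [1,0,0,0,0,0,0.02],
    [1,0,0,0,0,0,0.0]
  ]
}}

```text
time_s: 18.27
position: [544.1, 93.3, 160.0]
tool_rot: [3.027, -0.839, -0.0]
force: [-3.6, -0.7, -5.1]
grip_width: 18.1
```

```bash
python3 -c "
from h import *
st2()"
```

```text
18.267 pos [544.1  93.3 160. ] rot [ 3.0274e+00 -8.3870e-01 -3.0000e-04] F [-3.63 -0.73 -5.11] T [-0.422  1.003 -0.03 ] w 18.1 j [-0.01  0.39 -0.28  1.88  0.13  0.89 -2.46]
psi -30.97
```

Call:
{"api": "apply_moves", "payload": {
  "motion": [
    [1,0,0,0,0,0,0.02],
    [1,0,0,0,0,0,0.0]
  ]
}}

```text
time_s: 18.43
position: [544.1, 93.3, 160.0]
tool_rot: [3.019, -0.869, -0.0]
force: [-3.7, -1.5, -4.7]
grip_width: 17.9
```

```bash
python3 -c "
from h import *
st2()"
```

```text
18.433 pos [544.1  93.3 160. ] rot [ 3.019e+00 -8.689e-01 -2.000e-04] F [-3.68 -1.47 -4.65] T [-0.41   1.041  0.04 ] w 17.9 j [-0.01  0.39 -0.27  1.88  0.13  0.89 -2.48]
psi -32.11
```

Call:
{"api": "apply_moves", "payload": {
  "motion": [
    [1,0,0,0,0,0,0.02],
    [1,0,0,0,0,0,0.0]
  ]
}}

```text
time_s: 18.6
position: [544.1, 93.4, 160.0]
tool_rot: [3.01, -0.899, -0.0]
force: [-2.8, -1.1, -5.9]
grip_width: 18.0
```

```bash
python3 -c "
from h import *
st2()"
```

```text
18.6 pos [544.1  93.4 160. ] rot [ 3.0102e+00 -8.9900e-01 -1.0000e-04] F [-2.85 -1.12 -5.91] T [-0.455  1.013  0.026] w 18.0 j [-0.01  0.39 -0.27  1.88  0.13  0.89 -2.5 ]
psi -33.26
```

Call:
{"api": "apply_moves", "payload": {
  "motion": [
    [1,0,0,0,0,0,0.02],
    [1,0,0,0,0,0,0.0]
  ]
}}

```text
time_s: 18.77
position: [544.1, 93.4, 160.1]
tool_rot: [3.001, -0.929, -0.0]
force: [-2.5, -1.1, -5.9]
grip_width: 18.1
```

```bash
python3 -c "
from h import *
st2()"
```

```text
18.767 pos [544.1  93.4 160.1] rot [ 3.001  -0.9291 -0.    ] F [-2.51 -1.12 -5.9 ] T [-0.372  1.081  0.05 ] w 18.1 j [-0.02  0.39 -0.27  1.88  0.13  0.89 -2.51]
psi -34.41
```

Call:
{"api": "apply_moves", "payload": {
  "motion": [
    [1,0,0,0,0,0,0.02],
    [1,0,0,0,0,0,0.0]
  ]
}}

```text
time_s: 18.93
position: [544.1, 93.4, 160.0]
tool_rot: [-2.992, 0.959, 0.0]
force: [-2.5, -1.5, -5.8]
grip_width: 17.4
```

```bash
python3 -c "
from h import *
st2()"
```

```text
18.933 pos [544.1  93.4 160. ] rot [-2.9916e+00  9.5910e-01  1.0000e-04] F [-2.47 -1.5  -5.77] T [-0.442  1.082  0.053] w 17.4 j [-0.02  0.39 -0.26  1.88  0.13  0.89 -2.53]
psi -35.55
```

Call:
{"api": "apply_moves", "payload": {
  "motion": [
    [1,0,0,0,0,0,0.02],
    [1,0,0,0,0,0,0.0]
  ]
}}

```text
time_s: 19.1
position: [544.1, 93.4, 160.1]
tool_rot: [-2.982, 0.989, 0.0]
force: [-2.5, -0.7, -5.0]
grip_width: 18.1
```

```bash
python3 -c "
from h import *
st2();im=camera('wrist');cv2.imwrite('pics/w12c.png',cv2.resize(im[40:250,130:380,::-1],None,fx=3,fy=2.8,interpolation=cv2.INTER_CUBIC))
st2()"
```

```text
19.1 pos [544.1  93.4 160.1] rot [-2.9818  0.989   0.    ] F [-2.54 -0.67 -5.01] T [-0.376  1.091 -0.014] w 18.1 j [-0.02  0.39 -0.26  1.88  0.12  0.89 -2.55]
psi -36.7
19.15 pos [544.2  93.4 160.1] rot [-2.9823  0.9876 -0.    ] F [-2.78 -1.14 -4.88] T [-0.381  1.089  0.024] w 18.1 j [-0.02  0.39 -0.26  1.88  0.12  0.89 -2.55]
psi -36.64
```

View pics/w12c.png

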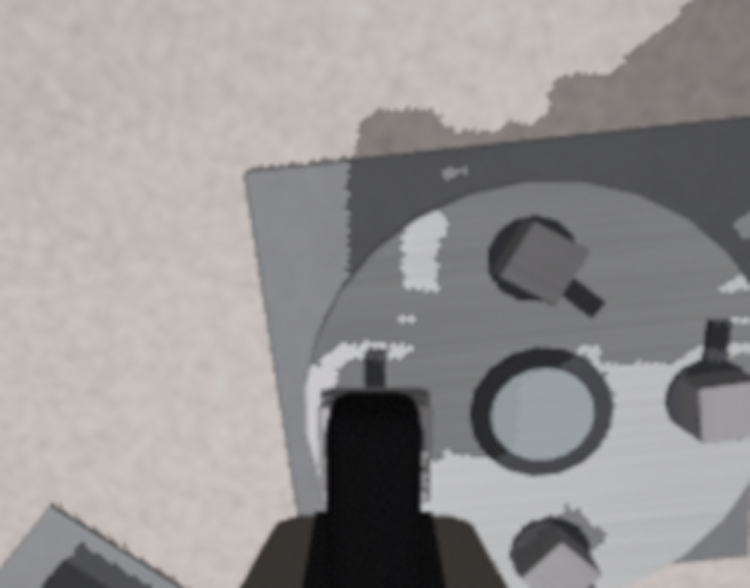

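Call:
{"api": "apply_moves", "payload": {
  "motion": [
    [1,0,0,0,0,0,0.02],
    [1,0,0,0,0,0,0.0]
  ]
}}

```text
time_s: 19.32
position: [544.2, 93.3, 160.1]
tool_rot: [2.972, -1.019, -0.0]
force: [-3.8, -1.5, -5.6]
grip_width: 17.8
```

```bash
python3 -c "
from h import *
st2()"
```

```text
19.317 pos [544.2  93.3 160.1] rot [ 2.9718 -1.0186 -0.    ] F [-3.79 -1.53 -5.57] T [-0.457  1.066  0.066] w 17.8 j [-0.03  0.39 -0.25  1.88  0.12  0.89 -2.57]
psi -37.84
```

Call:
{"api": "apply_moves", "payload": {
  "motion": [
    [1,0,0,0,0,0,0.02],
    [1,0,0,0,0,0,0.0]
  ]
}}

```text
time_s: 19.48
position: [544.1, 93.4, 160.1]
tool_rot: [2.962, -1.048, 0.0]
force: [-3.0, -1.7, -5.7]
grip_width: 17.9
```

```bash
python3 -c "
from h import *
st2()"
```

```text
19.483 pos [544.1  93.4 160.1] rot [ 2.9616 -1.0478  0.    ] F [-2.96 -1.68 -5.72] T [-0.441  1.084  0.173] w 17.9 j [-0.03  0.39 -0.25  1.88  0.12  0.89 -2.59]
psi -38.97
```

Call:
{"api": "apply_moves", "payload": {
  "motion": [
    [1,0,0,0,0,0,0.02],
    [1,0,0,0,0,0,0.0]
  ]
}}

```text
time_s: 19.65
position: [544.3, 93.4, 160.1]
tool_rot: [-2.951, 1.077, -0.001]
force: [-3.9, -1.5, -4.9]
grip_width: 18.0
```

```bash
python3 -c "
from h import *
st2()"
```

```text
19.65 pos [544.3  93.4 160.1] rot [-2.9511e+00  1.0771e+00 -5.0000e-04] F [-3.86 -1.51 -4.92] T [-0.362  1.029  0.247] w 18.0 j [-0.03  0.39 -0.25  1.88  0.12  0.89 -2.61]
psi -40.1
```

Call:
{"api": "apply_moves", "payload": {
  "motion": [
    [1,0,0,0,0,0,-0.08],
    [1,0,0,0,0,0,-0.08],
    [1,0,0,-12,0,0,0],
    [1,0,0,-26,0,0,0],
    [1,27.3,27.4,0,0,0,0],
    [1,27.3,27.5,0,0,0,0],
    [1,0,0,0,0,0,-0.12],
    [1,0,0,0,0,0,-0.12]
  ],
  "grip_force": 20
}}

```text
time_s: 20.32
position: [565.8, 15.3, 200.4]
tool_rot: [-3.105, 0.473, -0.01]
force: [-1.1, 0.9, -3.9]
grip_width: 17.8
```

Call:
{"api": "apply_moves", "payload": {
  "motion": [
    [1,0,0,0,0,0,-0.12],
    [1,0,0,0,0,0,-0.12],
    [1,0,0,0,0,0,-0.12],
    [1,0,0,0,0,0,-0.12],
    [1,0,0,0,0,0,-0.12],
    [1,0,0,0,0,0,-0.06],
    [1,0,0,0,0,0,0],
    [1,0,0,0,0,0,0]
  ]
}}

```text
time_s: 20.98
position: [564.4, 18.4, 199.6]
tool_rot: [3.092, 0.557, 0.007]
force: [-0.3, -0.2, -3.3]
grip_width: 18.0
```

```bash
python3 - <<'E'
from h import *
st2()
im=camera("scene")
cv2.imwrite("pics/scene13c.png",cv2.resize(im[100:250,190:390,::-1],None,fx=4,fy=4,interpolation=cv2.INTER_CUBIC))
for p in [(562,18,104),(562,18,80)]: print(((proj("scene",p)-[190,100])*4).round())
E
```

```text
20.983 pos [564.4  18.4 199.6] rot [3.0917 0.5573 0.0065] F [-0.27 -0.25 -3.27] T [ 0.016  0.008 -0.036] w 18.0 j [ 0.25  0.38 -0.43  1.81  0.19  0.99 -1.47]
psi 20.44
[317. 369.]
[316. 403.]
```

View pics/scene13c.png

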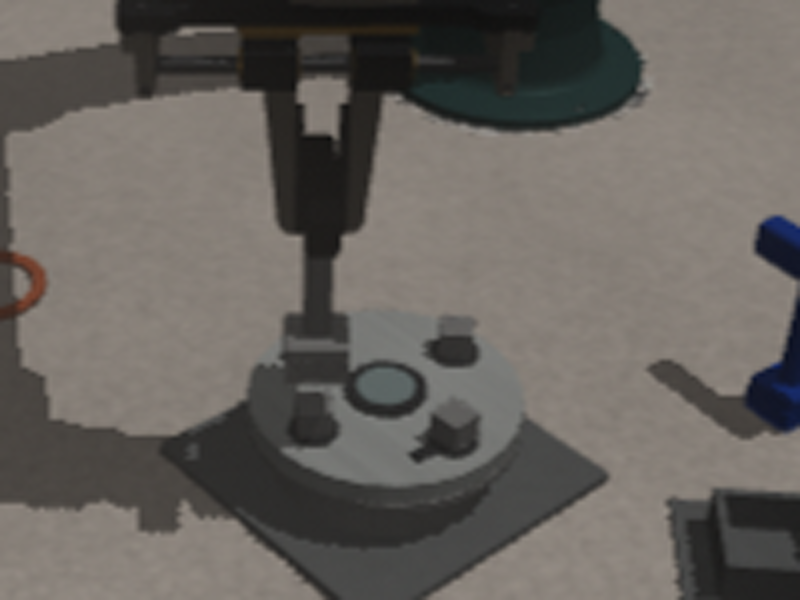

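Call:
{"api": "apply_moves", "payload": {
  "motion": [
    [1,0,0,10,0,0,0],
    [1,0,0,6,0,0,0],
    [1,0,0,0,0,0,0]
  ]
}}

```text
time_s: 21.28
position: [561.6, 18.1, 180.2]
tool_rot: [-3.09, -0.562, 0.005]
force: [-0.0, 0.3, -3.1]
grip_width: 18.0
```

```bash
python3 -c "
from h import *
st2()"
```

```text
21.283 pos [561.6  18.1 180.2] rot [-3.0905 -0.5622  0.0048] F [-0.01  0.29 -3.1 ] T [-0.007  0.053 -0.039] w 18.0 j [ 0.24  0.4  -0.42  1.83  0.2   0.95 -1.47]
psi 20.62
```

Good. Descend the remaining ~20 mm.

Call:
{"api": "apply_moves", "payload": {
  "motion": [
    [1,0,0,8,0,0,0],
    [1,0,0,4,0,0,0],
    [1,0,0,3,0,0,0],
    [1,0,0,2,0,0,0],
    [1,0,0,2,0,0,0],
    [1,0,0,1,0,0,0],
    [1,0,0,0,0,0,0]
  ]
}}

```text
time_s: 21.87
position: [562.4, 18.0, 161.7]
tool_rot: [3.091, 0.563, -0.002]
force: [-1.2, -0.1, -4.3]
grip_width: 18.1
```

```bash
python3 -c "
from h import *
st2()"
```

```text
21.867 pos [562.4  18.  161.7] rot [ 3.0906e+00  5.6340e-01 -1.7000e-03] F [-1.22 -0.1  -4.26] T [-0.151  0.392  0.005] w 18.1 j [ 0.24  0.42 -0.42  1.85  0.21  0.92 -1.48]
psi 20.66
```

Call:
{"api": "apply_moves", "payload": {
  "motion": [
    [1,0,0,1.5,0,0,0.07],
    [1,0,0,0,0,0,0.1],
    [1,0,0,0,0,0,0.1],
    [1,0,0,0,0,0,0.1],
    [1,0,0,0,0,0,0.1],
    [1,0,0,0,0,0,0.1],
    [1,0,0,0,0,0,0.1],
    [1,0,0,0,0,0,0]
  ],
  "grip_force": 18
}}

```text
time_s: 22.53
position: [562.5, 17.5, 160.5]
tool_rot: [3.102, -0.488, -0.001]
force: [-1.6, -1.6, -3.3]
grip_width: 18.2
```

```bash
python3 -c "
from h import *
st2()"
```

```text
22.533 pos [562.5  17.5 160.5] rot [ 3.1023e+00 -4.8780e-01 -7.0000e-04] F [-1.57 -1.61 -3.3 ] T [-0.49   0.456  0.041] w 18.2 j [ 0.13  0.41 -0.27  1.85  0.14  0.9  -2.09]
psi -17.87
```

Call:
{"api": "apply_moves", "payload": {
  "motion": [
    [1,0,0,0,0,0,0.02],
    [1,0,0,0,0,0,0.0]
  ]
}}

```text
time_s: 22.7
position: [562.5, 17.6, 160.5]
tool_rot: [3.098, -0.513, -0.001]
force: [-1.2, -2.6, -3.5]
grip_width: 18.0
```

```bash
python3 -c "
from h import *
st2()"
```

```text
22.7 pos [562.5  17.6 160.5] rot [ 3.0984e+00 -5.1310e-01 -8.0000e-04] F [-1.18 -2.62 -3.47] T [-0.74   0.526  0.052] w 18.0 j [ 0.12  0.41 -0.27  1.85  0.13  0.9  -2.11]
psi -18.81
```

Call:
{"api": "apply_moves", "payload": {
  "motion": [
    [1,0,0,0,0,0,0.02],
    [1,0,0,0,0,0,0.0]
  ]
}}

```text
time_s: 22.87
position: [562.6, 17.7, 160.5]
tool_rot: [3.093, -0.547, -0.001]
force: [-1.8, -2.5, -2.8]
grip_width: 18.0
```

```bash
python3 -c "
from h import *
st2()"
```

```text
22.867 pos [562.6  17.7 160.5] rot [ 3.0931e+00 -5.4660e-01 -7.0000e-04] F [-1.79 -2.47 -2.76] T [-0.906  0.575  0.069] w 18.0 j [ 0.12  0.4  -0.26  1.85  0.13  0.9  -2.13]
psi -20.04
```

Call:
{"api": "apply_moves", "payload": {
  "motion": [
    [1,0,0,0,0,0,0.02],
    [1,0,0,0,0,0,0.0]
  ]
}}

```text
time_s: 23.03
position: [562.6, 17.7, 160.5]
tool_rot: [3.087, -0.579, -0.001]
force: [-2.4, -3.5, -3.0]
grip_width: 17.4
```

```bash
python3 -c "
from h import *
st2();im=camera('wrist');cv2.imwrite('pics/w14c.png',cv2.resize(im[40:250,130:380,::-1],None,fx=3,fy=2.8,interpolation=cv2.INTER_CUBIC))"
```

```text
23.033 pos [562.6  17.7 160.5] rot [ 3.0873e+00 -5.7850e-01 -7.0000e-04] F [-2.38 -3.52 -2.99] T [-0.942  0.566  0.021] w 17.4 j [ 0.12  0.4  -0.26  1.85  0.13  0.9  -2.15]
psi -21.23
```

View pics/w14c.png

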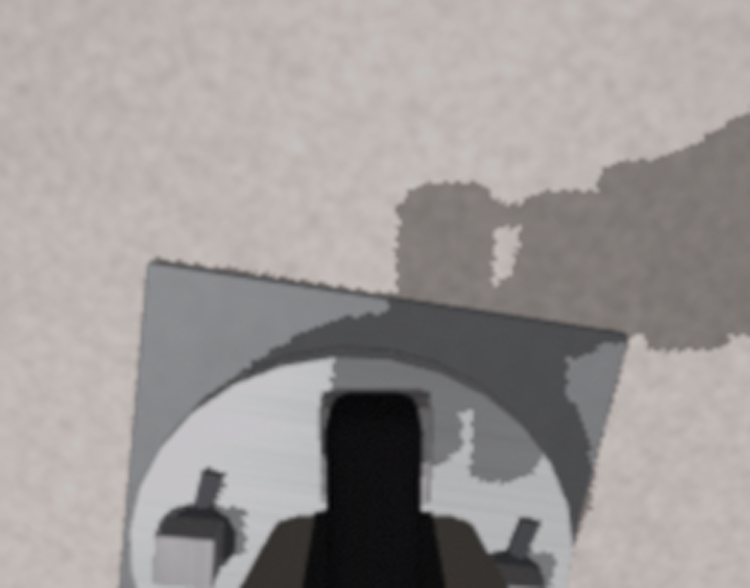

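Call:
{"api": "apply_moves", "payload": {
  "motion": [
    [1,0,0,0,0,0,0.02],
    [1,0,0,0,0,0,0.0]
  ]
}}

```text
time_s: 23.25
position: [562.7, 17.8, 160.5]
tool_rot: [3.081, -0.61, -0.0]
force: [-2.3, -3.5, -3.9]
grip_width: 18.3
```

```bash
python3 -c "
from h import *
st2()"
```

```text
23.25 pos [562.7  17.8 160.5] rot [ 3.0814e+00 -6.0950e-01 -5.0000e-04] F [-2.28 -3.51 -3.92] T [-1.073  0.671  0.018] w 18.3 j [ 0.11  0.4  -0.26  1.85  0.13  0.9  -2.16]
psi -22.38
```

Call:
{"api": "apply_moves", "payload": {
  "motion": [
    [1,0,0,0,0,0,0.02],
    [1,0,0,0,0,0,0.0]
  ]
}}

```text
time_s: 23.42
position: [562.7, 17.9, 160.5]
tool_rot: [3.075, -0.64, -0.0]
force: [-2.4, -4.3, -3.7]
grip_width: 17.8
```

```bash
python3 -c "
from h import *
st2()"
```

```text
23.417 pos [562.7  17.9 160.5] rot [ 3.0752e+00 -6.4030e-01 -4.0000e-04] F [-2.41 -4.27 -3.71] T [-1.113  0.642  0.071] w 17.8 j [ 0.11  0.4  -0.25  1.85  0.13  0.9  -2.18]
psi -23.52
```

Call:
{"api": "apply_moves", "payload": {
  "motion": [
    [1,0,0,0,0,0,0.02],
    [1,0,0,0,0,0,0.0]
  ]
}}

```text
time_s: 23.58
position: [562.7, 18.0, 160.5]
tool_rot: [3.069, -0.671, -0.0]
force: [-1.9, -3.7, -4.1]
grip_width: 17.9
```

```bash
python3 -c "
from h import *
st2()"
```

```text
23.583 pos [562.7  18.  160.5] rot [ 3.0687e+00 -6.7110e-01 -4.0000e-04] F [-1.91 -3.65 -4.12] T [-1.143  0.729  0.046] w 17.9 j [ 0.11  0.4  -0.25  1.86  0.12  0.9  -2.2 ]
psi -24.67
```

Call:
{"api": "apply_moves", "payload": {
  "motion": [
    [1,0,0,0,0,0,0.02],
    [1,0,0,0,0,0,0.0]
  ]
}}

```text
time_s: 23.75
position: [562.7, 18.1, 160.5]
tool_rot: [3.062, -0.702, -0.0]
force: [-1.7, -3.9, -4.7]
grip_width: 18.0
```

```bash
python3 -c "
from h import *
st2()"
```

```text
23.75 pos [562.7  18.1 160.5] rot [ 3.0619e+00 -7.0170e-01 -4.0000e-04] F [-1.71 -3.93 -4.69] T [-1.185  0.69   0.062] w 18.0 j [ 0.1   0.4  -0.24  1.86  0.12  0.9  -2.22]
psi -25.81
```

Call:
{"api": "apply_moves", "payload": {
  "motion": [
    [1,0,0,0,0,0,0.02],
    [1,0,0,0,0,0,0.0]
  ]
}}

```text
time_s: 23.92
position: [562.7, 18.1, 160.5]
tool_rot: [3.055, -0.732, -0.0]
force: [-1.8, -3.9, -3.9]
grip_width: 17.5
```

```bash
python3 -c "
from h import *
st2()"
```

```text
23.917 pos [562.7  18.1 160.5] rot [ 3.0548e+00 -7.3230e-01 -4.0000e-04] F [-1.81 -3.94 -3.89] T [-1.224  0.738  0.056] w 17.5 j [ 0.1   0.4  -0.24  1.86  0.12  0.9  -2.24]
psi -26.96
```

Call:
{"api": "apply_moves", "payload": {
  "motion": [
    [1,0,0,0,0,0,0.02],
    [1,0,0,0,0,0,0.0]
  ]
}}

```text
time_s: 24.08
position: [562.7, 18.1, 160.5]
tool_rot: [3.047, -0.763, -0.0]
force: [-2.2, -4.1, -4.5]
grip_width: 18.1
```

```bash
python3 -c "
from h import *
st2()"
```

```text
24.083 pos [562.7  18.1 160.5] rot [ 3.0474e+00 -7.6290e-01 -3.0000e-04] F [-2.15 -4.11 -4.52] T [-1.251  0.79   0.002] w 18.1 j [ 0.1   0.4  -0.23  1.86  0.12  0.9  -2.25]
psi -28.11
```

Call:
{"api": "apply_moves", "payload": {
  "motion": [
    [1,0,0,0,0,0,0.02],
    [1,0,0,0,0,0,0.0]
  ]
}}

```text
time_s: 24.25
position: [562.7, 18.2, 160.5]
tool_rot: [3.04, -0.793, -0.0]
force: [-1.6, -3.8, -4.8]
grip_width: 18.0
```

```bash
python3 -c "
from h import *
st2()"
```

```text
24.25 pos [562.7  18.2 160.5] rot [ 3.0398e+00 -7.9300e-01 -2.0000e-04] F [-1.61 -3.79 -4.8 ] T [-1.251  0.789  0.064] w 18.0 j [ 0.09  0.4  -0.23  1.86  0.11  0.9  -2.27]
psi -29.24
```

Call:
{"api": "apply_moves", "payload": {
  "motion": [
    [1,0,0,0,0,0,0.02],
    [1,0,0,0,0,0,0.0]
  ]
}}

```text
time_s: 24.42
position: [562.8, 18.2, 160.5]
tool_rot: [3.032, -0.823, -0.0]
force: [-2.2, -4.2, -5.6]
grip_width: 18.1
```

```bash
python3 -c "
from h import *
st2()"
```

```text
24.417 pos [562.8  18.2 160.5] rot [ 3.0318e+00 -8.2310e-01 -1.0000e-04] F [-2.25 -4.16 -5.59] T [-1.207  0.749  0.217] w 18.1 j [ 0.09  0.4  -0.23  1.86  0.11  0.9  -2.29]
psi -30.38
```

Call:
{"api": "apply_moves", "payload": {
  "motion": [
    [1,0,0,0,0,0,0.008],
    [1,0,0,0,0,0,0.0]
  ]
}}

```text
time_s: 24.58
position: [562.8, 18.2, 160.5]
tool_rot: [3.029, -0.834, 0.0]
force: [-1.8, -3.6, -5.0]
grip_width: 17.6
```

```bash
python3 -c "
from h import *
st2()"
```

```text
24.583 pos [562.8  18.2 160.5] rot [ 3.0288 -0.834   0.    ] F [-1.82 -3.57 -4.96] T [-1.156  0.73   0.178] w 17.6 j [ 0.09  0.4  -0.23  1.86  0.11  0.9  -2.3 ]
psi -30.79
```

Call:
{"api": "apply_moves", "payload": {
  "motion": [
    [1,0,0,0,0,0,0.008],
    [1,0,0,0,0,0,0.0]
  ]
}}

```text
time_s: 24.75
position: [562.8, 18.3, 160.5]
tool_rot: [-3.025, 0.846, -0.0]
force: [-1.7, -3.6, -4.4]
grip_width: 17.9
```

```bash
python3 -c "
from h import *
st2()"
```

```text
24.75 pos [562.8  18.3 160.5] rot [-3.0254  0.8462 -0.    ] F [-1.75 -3.6  -4.38] T [-1.135  0.667  0.251] w 17.9 j [ 0.09  0.4  -0.22  1.86  0.11  0.9  -2.3 ]
psi -31.25
```

Call:
{"api": "apply_moves", "payload": {
  "motion": [
    [1,0,0,0,0,0,-0.08],
    [1,0,0,0,0,0,-0.07],
    [1,0,0,-12,0,0,0],
    [1,0,0,-26,0,0,0],
    [1,-36.4,-4.9,0,0,0,0],
    [1,-36.4,-4.9,0,0,0,0],
    [1,-36.4,-4.9,0,0,0,0],
    [1,0,0,0,0,0,-0.12]
  ],
  "grip_force": 20
}}

```text
time_s: 25.42
position: [463.0, 79.6, 200.0]
tool_rot: [-3.11, 0.423, 0.001]
force: [-0.1, 0.7, -3.6]
grip_width: 17.9
```

Call:
{"api": "apply_moves", "payload": {
  "motion": [
    [1,0,0,0,0,0,-0.12],
    [1,0,0,0,0,0,-0.12],
    [1,0,0,0,0,0,-0.12],
    [1,0,0,0,0,0,-0.1],
    [1,0,0,0,0,0,0],
    [1,0,0,0,0,0,0],
    [1,0,0,0,0,0,0]
  ]
}}

```text
time_s: 26.0
position: [468.4, 74.6, 199.4]
tool_rot: [-3.128, -0.285, -0.003]
force: [0.2, 0.3, -2.8]
grip_width: 18.0
```

```bash
python3 - <<'E'
from h import *
import pickle
s=st2()
k=K("wrist");im=camera("wrist");cv2.imwrite("pics/w15.png",im[:,:,::-1]);pickle.dump((k,s),open("w15.pkl","wb"))
cv2.imwrite('pics/w15c.png',cv2.resize(im[40:250,130:380,::-1],None,fx=3,fy=2.8,interpolation=cv2.INTER_CUBIC))
im=camera("scene")
cv2.imwrite("pics/scene15c.png",cv2.resize(im[100:250,190:390,::-1],None,fx=4,fy=4,interpolation=cv2.INTER_CUBIC))
E
```

```text
26.0 pos [468.4  74.6 199.4] rot [-3.1277 -0.2847 -0.0035] F [ 0.16  0.31 -2.83] T [-0.032 -0.025  0.021] w 18.0 j [ 0.12  0.22 -0.4   2.02  0.11  0.92 -1.72]
psi 10.4
```

View pics/scene15c.png

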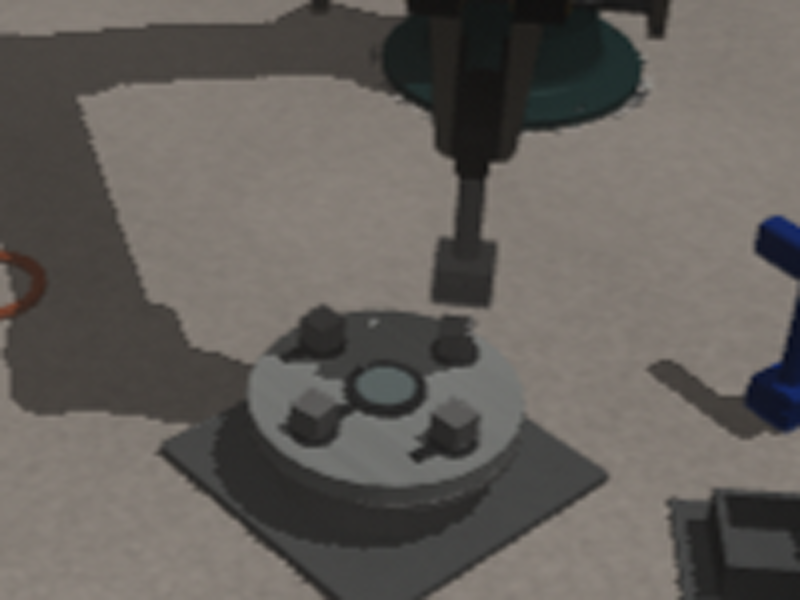

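View pics/w15c.png

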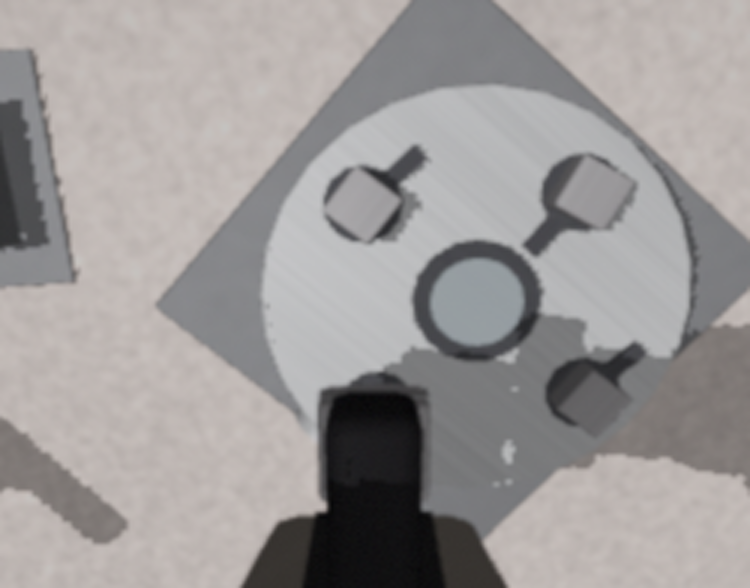

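Call:
{"api": "apply_moves", "payload": {
  "motion": [
    [1,0,0,10,0,0,0],
    [1,0,0,7,0,0,0],
    [1,0,0,0,0,0,0]
  ]
}}

```text
time_s: 26.35
position: [466.3, 73.5, 179.6]
tool_rot: [3.128, 0.289, -0.006]
force: [-0.0, -0.4, -3.2]
grip_width: 17.8
```

```bash
python3 -c "
from h import *
st2()"
```

```text
26.35 pos [466.3  73.5 179.6] rot [ 3.1282  0.289  -0.0058] F [-0.03 -0.37 -3.2 ] T [0.053 0.06  0.04 ] w 17.8 j [ 0.12  0.25 -0.39  2.04  0.12  0.88 -1.73]
psi 10.56
```

Call:
{"api": "apply_moves", "payload": {
  "motion": [
    [1,0,0,8,0,0,0],
    [1,0,0,4,0,0,0],
    [1,0,0,3,0,0,0],
    [1,0,0,2,0,0,0],
    [1,0,0,2,0,0,0],
    [1,0,0,2,0,0,0],
    [1,0,0,0,0,0,0]
  ]
}}

```text
time_s: 26.93
position: [467.2, 73.7, 160.1]
tool_rot: [3.128, 0.29, -0.002]
force: [-1.4, 0.7, -5.2]
grip_width: 17.6
```

```bash
python3 -c "
from h import *
st2()"
```

```text
26.933 pos [467.2  73.7 160.1] rot [ 3.1281e+00  2.8970e-01 -1.8000e-03] F [-1.39  0.75 -5.19] T [-0.065  0.394 -0.003] w 17.6 j [ 0.11  0.28 -0.39  2.05  0.14  0.84 -1.74]
psi 10.58
```

Call:
{"api": "apply_moves", "payload": {
  "motion": [
    [1,0,0,0,0,0,0.08],
    [1,0,0,0,0,0,0.1],
    [1,0,0,0,0,0,0.1],
    [1,0,0,0,0,0,0.1],
    [1,0,0,0,0,0,0.08],
    [1,0,0,0,0,0,0.05],
    [1,0,0,0,0,0,0]
  ],
  "grip_force": 18
}}

```text
time_s: 27.52
position: [467.0, 73.4, 160.3]
tool_rot: [3.099, -0.51, -0.002]
force: [-2.3, -1.1, -3.3]
grip_width: 17.9
```

```bash
python3 -c "
from h import *
st2()"
```

```text
27.517 pos [467.   73.4 160.3] rot [ 3.0987e+00 -5.1030e-01 -2.2000e-03] F [-2.26 -1.12 -3.35] T [-0.374  0.748  0.016] w 17.9 j [ 0.03  0.26 -0.3   2.06  0.1   0.83 -2.22]
psi -18.7
```

Call:
{"api": "apply_moves", "payload": {
  "motion": [
    [1,0,0,0,0,0,0.02],
    [1,0,0,0,0,0,0.0]
  ]
}}

```text
time_s: 27.68
position: [467.1, 73.4, 160.3]
tool_rot: [3.094, -0.539, -0.002]
force: [-2.5, -2.0, -4.5]
grip_width: 17.9
```

```bash
python3 -c "
from h import *
st2()"
```

```text
27.683 pos [467.1  73.4 160.3] rot [ 3.0939e+00 -5.3950e-01 -2.0000e-03] F [-2.48 -1.98 -4.48] T [-0.525  0.851  0.044] w 17.9 j [ 0.03  0.26 -0.3   2.06  0.1   0.83 -2.24]
psi -19.78
```

Call:
{"api": "apply_moves", "payload": {
  "motion": [
    [1,0,0,0,0,0,0.02],
    [1,0,0,0,0,0,0.0]
  ]
}}

```text
time_s: 27.85
position: [467.2, 73.4, 160.3]
tool_rot: [3.088, -0.572, -0.002]
force: [-2.5, -2.1, -4.8]
grip_width: 17.9
```

```bash
python3 -c "
from h import *
st2()"
```

```text
27.85 pos [467.2  73.4 160.3] rot [ 3.0883e+00 -5.7180e-01 -1.8000e-03] F [-2.49 -2.14 -4.78] T [-0.591  0.876  0.05 ] w 17.9 j [ 0.03  0.26 -0.29  2.06  0.1   0.83 -2.26]
psi -20.98
```

Call:
{"api": "apply_moves", "payload": {
  "motion": [
    [1,0,0,0,0,0,0.02],
    [1,0,0,0,0,0,0.0]
  ]
}}

```text
time_s: 28.02
position: [467.3, 73.4, 160.3]
tool_rot: [3.082, -0.603, -0.002]
force: [-4.2, -1.7, -4.8]
grip_width: 18.1
```

```bash
python3 -c "
from h import *
st2()"
```

```text
28.017 pos [467.3  73.4 160.3] rot [ 3.0824e+00 -6.0320e-01 -1.5000e-03] F [-4.22 -1.69 -4.76] T [-0.721  0.994  0.021] w 18.1 j [ 0.03  0.26 -0.29  2.06  0.1   0.83 -2.28]
psi -22.15
```

Call:
{"api": "apply_moves", "payload": {
  "motion": [
    [1,0,0,0,0,0,0.02],
    [1,0,0,0,0,0,0.0]
  ]
}}

```text
time_s: 28.18
position: [467.3, 73.5, 160.3]
tool_rot: [3.076, -0.634, -0.001]
force: [-2.9, -2.5, -5.0]
grip_width: 17.9
```

```bash
python3 -c "
from h import *
st2()"
```

```text
28.183 pos [467.3  73.5 160.3] rot [ 3.0763e+00 -6.3410e-01 -1.1000e-03] F [-2.91 -2.51 -4.98] T [-0.772  1.061  0.009] w 17.9 j [ 0.02  0.26 -0.28  2.06  0.1   0.83 -2.3 ]
psi -23.29
```

Call:
{"api": "apply_moves", "payload": {
  "motion": [
    [1,0,0,0,0,0,0.02],
    [1,0,0,0,0,0,0.0]
  ]
}}

```text
time_s: 28.35
position: [467.4, 73.6, 160.4]
tool_rot: [3.07, -0.665, -0.001]
force: [-3.1, -2.2, -6.5]
grip_width: 17.5
```

```bash
python3 -c "
from h import *
st2()"
```

```text
28.35 pos [467.4  73.6 160.4] rot [ 3.070e+00 -6.648e-01 -8.000e-04] F [-3.13 -2.22 -6.54] T [-0.799  1.003  0.082] w 17.5 j [ 0.02  0.26 -0.28  2.06  0.1   0.83 -2.32]
psi -24.44
```

Call:
{"api": "apply_moves", "payload": {
  "motion": [
    [1,0,0,0,0,0,0.02],
    [1,0,0,0,0,0,0.0]
  ]
}}

```text
time_s: 28.52
position: [467.5, 73.6, 160.4]
tool_rot: [3.063, -0.696, -0.001]
force: [-3.5, -3.3, -5.4]
grip_width: 17.9
```

```bash
python3 -c "
from h import *
st2()"
```

```text
28.517 pos [467.5  73.6 160.4] rot [ 3.0632e+00 -6.9550e-01 -7.0000e-04] F [-3.49 -3.3  -5.44] T [-0.815  1.137  0.004] w 17.9 j [ 0.02  0.26 -0.28  2.06  0.1   0.83 -2.34]
psi -25.58
```

Call:
{"api": "apply_moves", "payload": {
  "motion": [
    [1,0,0,0,0,0,0.02],
    [1,0,0,0,0,0,0.0]
  ]
}}

```text
time_s: 28.68
position: [467.5, 73.7, 160.4]
tool_rot: [3.056, -0.726, -0.001]
force: [-3.2, -1.0, -5.6]
grip_width: 17.5
```

```bash
python3 -c "
from h import *
st2()"
```

```text
28.683 pos [467.5  73.7 160.4] rot [ 3.0562e+00 -7.2620e-01 -6.0000e-04] F [-3.23 -0.96 -5.6 ] T [-0.873  1.085  0.093] w 17.5 j [ 0.01  0.26 -0.27  2.06  0.1   0.83 -2.35]
psi -26.73
```

Call:
{"api": "apply_moves", "payload": {
  "motion": [
    [1,0,0,0,0,0,0.02],
    [1,0,0,0,0,0,0.0]
  ]
}}

```text
time_s: 28.85
position: [467.6, 73.7, 160.5]
tool_rot: [3.049, -0.757, -0.0]
force: [-4.2, -2.8, -6.7]
grip_width: 17.9
```

```bash
python3 -c "
from h import *
st2()"
```

```text
28.85 pos [467.6  73.7 160.5] rot [ 3.0488e+00 -7.5660e-01 -4.0000e-04] F [-4.15 -2.77 -6.74] T [-0.872  1.095 -0.026] w 17.9 j [ 0.01  0.26 -0.27  2.06  0.09  0.83 -2.37]
psi -27.88
```

Call:
{"api": "apply_moves", "payload": {
  "motion": [
    [1,0,0,0,0,0,0.02],
    [1,0,0,0,0,0,0.0]
  ]
}}

```text
time_s: 29.02
position: [467.6, 73.7, 160.5]
tool_rot: [3.041, -0.787, -0.0]
force: [-3.5, -3.1, -5.5]
grip_width: 17.9
```

```bash
python3 -c "
from h import *
st2()"
```

```text
29.017 pos [467.6  73.7 160.5] rot [ 3.0412e+00 -7.8730e-01 -3.0000e-04] F [-3.5  -3.12 -5.54] T [-0.89   1.049  0.066] w 17.9 j [ 0.01  0.26 -0.27  2.06  0.09  0.83 -2.39]
psi -29.03
```

Call:
{"api": "apply_moves", "payload": {
  "motion": [
    [1,0,0,0,0,0,0.02],
    [1,0,0,0,0,0,0.0]
  ]
}}

```text
time_s: 29.18
position: [467.6, 73.8, 160.5]
tool_rot: [3.033, -0.817, -0.0]
force: [-3.8, -2.7, -6.5]
grip_width: 17.8
```

```bash
python3 -c "
from h import *
st2()"
```

```text
29.183 pos [467.6  73.8 160.5] rot [ 3.0332e+00 -8.1750e-01 -2.0000e-04] F [-3.83 -2.66 -6.52] T [-0.926  1.101  0.092] w 17.8 j [ 0.    0.26 -0.26  2.06  0.09  0.83 -2.41]
psi -30.17
```

Call:
{"api": "apply_moves", "payload": {
  "motion": [
    [1,0,0,0,0,0,0.015],
    [1,0,0,0,0,0,0.0]
  ]
}}

```text
time_s: 29.35
position: [467.6, 73.7, 160.5]
tool_rot: [3.027, -0.84, -0.0]
force: [-4.8, -3.0, -6.3]
grip_width: 17.9
```

```bash
python3 -c "
from h import *
st2()"
```

```text
29.35 pos [467.6  73.7 160.5] rot [ 3.0271e+00 -8.3980e-01 -3.0000e-04] F [-4.83 -2.96 -6.31] T [-0.94   1.169 -0.002] w 17.9 j [ 0.    0.26 -0.26  2.06  0.09  0.83 -2.42]
psi -31.01
```

Call:
{"api": "apply_moves", "payload": {
  "motion": [
    [1,0,0,0,0,0,0.015],
    [1,0,0,0,0,0,0.0]
  ]
}}

```text
time_s: 29.52
position: [467.7, 73.8, 160.6]
tool_rot: [3.021, -0.862, -0.0]
force: [-3.2, -2.9, -6.0]
grip_width: 18.2
```

```bash
python3 -c "
from h import *
st2()"
```

```text
29.517 pos [467.7  73.8 160.6] rot [ 3.0208e+00 -8.6240e-01 -1.0000e-04] F [-3.21 -2.89 -5.97] T [-0.961  1.162  0.044] w 18.2 j [ 0.    0.26 -0.26  2.06  0.09  0.83 -2.44]
psi -31.87
```

Call:
{"api": "apply_moves", "payload": {
  "motion": [
    [1,0,0,0,0,0,0.02],
    [1,0,0,0,0,0,0.0]
  ]
}}

```text
time_s: 29.68
position: [467.7, 73.8, 160.6]
tool_rot: [3.012, -0.893, -0.0]
force: [-3.0, -2.7, -6.1]
grip_width: 18.1
```

```bash
python3 -c "
from h import *
st2()"
```

```text
29.683 pos [467.7  73.8 160.6] rot [ 3.0119e+00 -8.9310e-01 -1.0000e-04] F [-2.99 -2.66 -6.14] T [-0.941  1.141  0.012] w 18.1 j [-0.    0.26 -0.26  2.06  0.09  0.83 -2.46]
psi -33.03
```

Call:
{"api": "apply_moves", "payload": {
  "motion": [
    [1,0,0,0,0,0,0.02],
    [1,0,0,0,0,0,0.0]
  ]
}}

```text
time_s: 29.85
position: [467.7, 73.8, 160.5]
tool_rot: [3.003, -0.923, -0.0]
force: [-3.2, -2.6, -6.6]
grip_width: 17.6
```

```bash
python3 -c "
from h import *
st2()"
```

```text
29.85 pos [467.7  73.8 160.5] rot [ 3.0028e+00 -9.2330e-01 -1.0000e-04] F [-3.17 -2.6  -6.56] T [-0.948  1.16   0.022] w 17.6 j [-0.01  0.26 -0.25  2.06  0.09  0.83 -2.48]
psi -34.18
```

Call:
{"api": "apply_moves", "payload": {
  "motion": [
    [1,0,0,0,0,0,0.02],
    [1,0,0,0,0,0,0.0]
  ]
}}

```text
time_s: 30.02
position: [467.7, 73.8, 160.6]
tool_rot: [-2.993, 0.953, -0.0]
force: [-4.3, -3.0, -6.2]
grip_width: 18.2
```

```bash
python3 -c "
from h import *
st2()"
```

```text
30.017 pos [467.7  73.8 160.6] rot [-2.9935  0.9533 -0.    ] F [-4.33 -3.02 -6.24] T [-0.898  1.218  0.033] w 18.2 j [-0.01  0.26 -0.25  2.06  0.09  0.83 -2.5 ]
psi -35.33
```

Call:
{"api": "apply_moves", "payload": {
  "motion": [
    [1,0,0,0,0,0,0.02],
    [1,0,0,0,0,0,0.0]
  ]
}}

```text
time_s: 30.18
position: [467.7, 73.8, 160.5]
tool_rot: [2.984, -0.983, -0.0]
force: [-3.0, -3.7, -6.0]
grip_width: 17.7
```

```bash
python3 -c "
from h import *
st2()"
```

```text
30.183 pos [467.7  73.8 160.5] rot [ 2.9838e+00 -9.8310e-01 -1.0000e-04] F [-3.04 -3.67 -5.99] T [-0.905  1.181  0.036] w 17.7 j [-0.01  0.26 -0.25  2.06  0.08  0.83 -2.51]
psi -36.47
```

Call:
{"api": "apply_moves", "payload": {
  "motion": [
    [1,0,0,0,0,0,0.02],
    [1,0,0,0,0,0,0.0]
  ]
}}

```text
time_s: 30.35
position: [467.7, 73.8, 160.6]
tool_rot: [-2.974, 1.013, -0.0]
force: [-3.7, -3.0, -7.2]
grip_width: 18.0
```

```bash
python3 -c "
from h import *
st2()"
```

```text
30.35 pos [467.7  73.8 160.6] rot [-2.9738e+00  1.0129e+00 -1.0000e-04] F [-3.73 -3.01 -7.17] T [-0.843  1.181  0.052] w 18.0 j [-0.01  0.26 -0.24  2.06  0.08  0.83 -2.53]
psi -37.62
```

Call:
{"api": "apply_moves", "payload": {
  "motion": [
    [1,0,0,0,0,0,0.02],
    [1,0,0,0,0,0,0.0]
  ]
}}

```text
time_s: 30.52
position: [467.8, 73.8, 160.6]
tool_rot: [2.964, -1.042, 0.0]
force: [-4.2, -1.9, -5.3]
grip_width: 17.7
```

```bash
python3 -c "
from h import *
st2()"
```

```text
30.517 pos [467.8  73.8 160.6] rot [ 2.9637e+00 -1.0422e+00  2.0000e-04] F [-4.19 -1.89 -5.33] T [-0.848  1.183  0.109] w 17.7 j [-0.02  0.26 -0.24  2.06  0.08  0.83 -2.55]
psi -38.75
```

Call:
{"api": "apply_moves", "payload": {
  "motion": [
    [1,0,0,0,0,0,0.012],
    [1,0,0,0,0,0,0.0]
  ]
}}

```text
time_s: 30.68
position: [467.8, 73.8, 160.6]
tool_rot: [-2.958, 1.059, -0.0]
force: [-4.3, -3.4, -5.5]
grip_width: 18.2
```

```bash
python3 -c "
from h import *
st2()"
```

```text
30.683 pos [467.8  73.8 160.6] rot [-2.9577e+00  1.0590e+00 -3.0000e-04] F [-4.28 -3.37 -5.53] T [-0.863  1.136  0.084] w 18.2 j [-0.02  0.26 -0.24  2.06  0.08  0.83 -2.56]
psi -39.4
```

Call:
{"api": "apply_moves", "payload": {
  "motion": [
    [1,0,0,0,0,0,0.01],
    [1,0,0,0,0,0,0.0]
  ]
}}

```text
time_s: 30.85
position: [467.8, 73.9, 160.6]
tool_rot: [-2.952, 1.074, -0.0]
force: [-3.3, -2.1, -5.2]
grip_width: 18.1
```

```bash
python3 -c "
from h import *
st2()"
```

```text
30.85 pos [467.8  73.9 160.6] rot [-2.9524e+00  1.0736e+00 -3.0000e-04] F [-3.31 -2.14 -5.17] T [-0.797  1.069  0.24 ] w 18.1 j [-0.02  0.26 -0.24  2.06  0.08  0.83 -2.57]
psi -39.97
```

Call:
{"api": "apply_moves", "payload": {
  "motion": [
    [1,0,0,0,0,0,0.003],
    [1,0,0,0,0,0,0.0]
  ]
}}

```text
time_s: 31.02
position: [467.8, 73.9, 160.6]
tool_rot: [-2.951, 1.077, -0.0]
force: [-3.8, -2.8, -4.8]
grip_width: 17.9
```

```bash
python3 -c "
from h import *
st2()"
```

```text
31.017 pos [467.8  73.9 160.6] rot [-2.9510e+00  1.0775e+00 -3.0000e-04] F [-3.83 -2.77 -4.82] T [-0.855  1.092  0.236] w 17.9 j [-0.02  0.26 -0.24  2.06  0.08  0.83 -2.57]
psi -40.12
```

Call:
{"api": "apply_moves", "payload": {
  "motion": [
    [1,0,0,0,0,0,-0.08],
    [1,0,0,0,0,0,-0.07],
    [1,0,0,-12,0,0,0],
    [1,0,0,-28,0,0,0],
    [1,-9.6,-33,0,0,0,0],
    [1,-9.6,-33,0,0,0,0],
    [1,-9.6,-33,0,0,0,0],
    [1,-9.6,-33,0,0,0,0]
  ],
  "grip_force": 22
}}

```text
time_s: 31.68
position: [506.7, 209.9, 202.5]
tool_rot: [-3.017, 0.854, -0.008]
force: [0.8, -0.5, -3.2]
grip_width: 18.1
```

Call:
{"api": "apply_moves", "payload": {
  "motion": [
    [1,-9.6,-33,0,0,0,0],
    [1,-9.6,-33,0,0,0,0],
    [1,0,0,0,0,0,-0.12],
    [1,0,0,0,0,0,-0.12],
    [1,0,0,0,0,0,-0.12],
    [1,0,0,0,0,0,-0.12],
    [1,0,0,0,0,0,-0.12],
    [1,0,0,0,0,0,-0.12]
  ]
}}

```text
time_s: 32.35
position: [524.0, 275.0, 201.9]
tool_rot: [-3.125, -0.274, -0.008]
force: [-0.5, 0.1, -2.7]
grip_width: 17.8
```

Call:
{"api": "apply_moves", "payload": {
  "motion": [
    [1,0,0,0,0,0,-0.09],
    [1,0,0,0,0,0,0],
    [1,0,0,0,0,0,0],
    [1,0,0,0,0,0,0]
  ]
}}

```text
time_s: 32.68
position: [523.0, 273.5, 201.2]
tool_rot: [-3.114, -0.402, -0.003]
force: [-0.2, 0.5, -2.9]
grip_width: 17.7
```

```bash
python3 - <<'E'
from h import *
import pickle
s=st2()
k=K("wrist");im=camera("wrist");cv2.imwrite("pics/w16.png",im[:,:,::-1]);pickle.dump((k,s),open("w16.pkl","wb"))
im=camera("scene")
cv2.imwrite("pics/scene16c.png",cv2.resize(im[100:270,230:430,::-1],None,fx=3.5,fy=3.5,interpolation=cv2.INTER_CUBIC))
E
```

```text
32.683 pos [523.  273.5 201.2] rot [-3.1141 -0.4022 -0.0033] F [-0.2   0.51 -2.87] T [-0.024  0.054 -0.058] w 17.7 j [-0.16  0.43 -0.49  1.74  0.23  1.02 -2.05]
psi 14.72
```

View pics/scene16c.png

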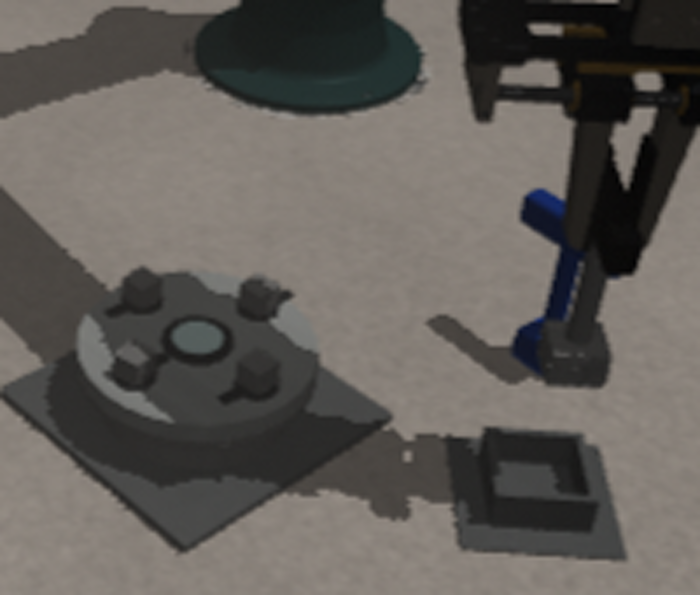

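View pics/w16.png

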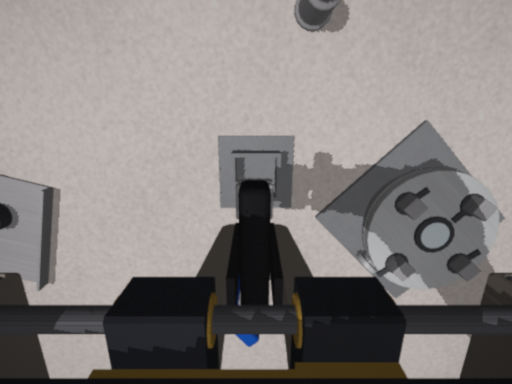

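```bash
python3 - <<'E'
from h import *
import pickle
im=cv2.imread("pics/w16.png");cv2.imwrite("pics/w16c.png",cv2.resize(im[120:225,200:310],None,fx=6,fy=5.6,interpolation=cv2.INTER_CUBIC))
k,s=pickle.load(open("w16.pkl","rb"))
print(proj("wrist",[521.6,272.5,30],k),proj("wrist",[521.6,272.5,3],k))
for a,b in [(-50,-50),(50,-50),(50,50),(-50,50)]:
    th=np.radians(15);p=[521.6+a*np.cos(th)-b*np.sin(th),272.5+a*np.sin(th)+b*np.cos(th),3]
    print(proj("wrist",p,k).round(1))
E
```

```text
[255.55761798 177.26654592] [255.49742326 172.48560945]
[291.1 207. ]
[293.7 134.9]
[217.1 135.2]
[220.1 207.3]
```

View pics/w16c.png

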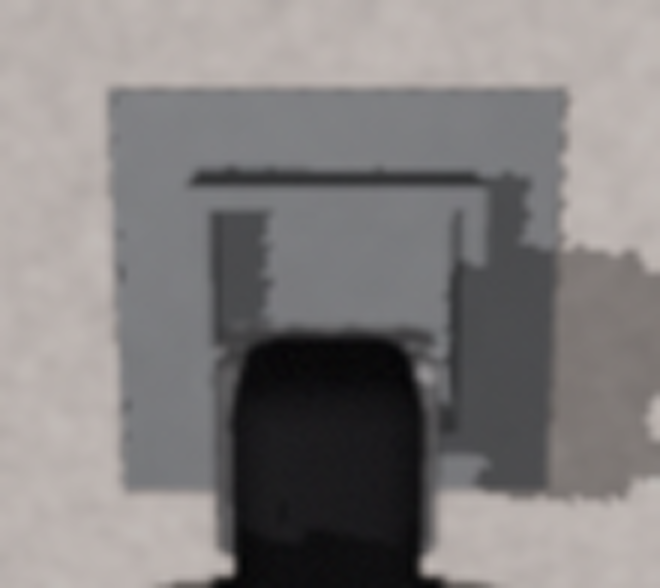

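Call:
{"api": "apply_moves", "payload": {
  "motion": [
    [1,0,1.5,30,0,0,0],
    [1,0,0,30,0,0,0],
    [1,0,0,20,0,0,0],
    [1,0,0,10,0,0,0],
    [1,0,0,5,0,0,0],
    [1,0,0,0,0,0,0],
    [1,0,0,0,0,0,0]
  ]
}}

```text
time_s: 33.37
position: [523.3, 271.9, 106.6]
tool_rot: [-3.114, -0.406, -0.003]
force: [0.1, -0.3, -2.8]
grip_width: 18.0
```

```bash
python3 - <<'E'
from h import *
s=st2()
im=camera("scene")
cv2.imwrite("pics/scene17c.png",cv2.resize(im[120:270,310:430,::-1],None,fx=4,fy=4,interpolation=cv2.INTER_CUBIC))
E
```

```text
33.367 pos [523.3 271.9 106.6] rot [-3.1144e+00 -4.0650e-01 -2.7000e-03] F [ 0.13 -0.25 -2.78] T [ 0.08   0.01  -0.026] w 18.0 j [-0.19  0.55 -0.45  1.82  0.31  0.84 -2.1 ]
psi 14.87
```

View pics/scene17c.png

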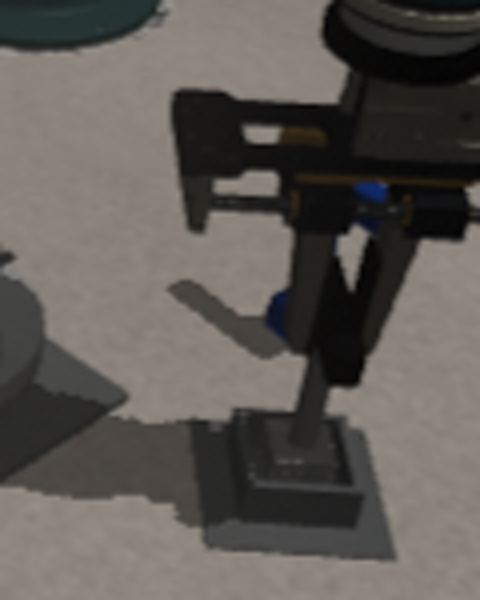

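Call:
{"api": "apply_moves", "payload": {
  "motion": [
    [1,0,0,4,0,0,0],
    [1,0,0,3,0,0,0],
    [1,0,0,1,0,0,0],
    [1,0,0,1,0,0,0],
    [1,0,0,0,0,0,0]
  ]
}}

```text
time_s: 33.83
position: [523.2, 271.5, 97.8]
tool_rot: [3.115, 0.407, 0.002]
force: [-0.5, -0.4, 4.1]
grip_width: 18.2
```

```bash
python3 -c "
from h import *
st2()"
```

```text
33.833 pos [523.2 271.5  97.8] rot [3.1152e+00 4.0660e-01 2.3000e-03] F [-0.5  -0.38  4.08] T [-0.334  0.343  0.001] w 18.2 j [-0.2   0.56 -0.44  1.82  0.31  0.83 -2.11]
psi 14.87
```

Call:
{"api": "apply_moves", "payload": {
  "motion": [
    [0.5,0,0,0,0,0,0],
    [0.4,0,0,0,0,0,0],
    [0.2,0,0,0,0,0,0],
    [-0.2,0,0,0,0,0,0],
    [-0.2,0,0,0,0,0,0],
    [-0.2,0,0,0,0,0,0],
    [-0.2,0,0,0,0,0,0]
  ]
}}

```text
time_s: 34.42
position: [522.5, 271.2, 96.5]
tool_rot: [3.115, 0.407, -0.0]
force: [-0.4, -0.4, -0.2]
grip_width: 54.9
```

```bash
python3 - <<'E'
from h import *
s=st2()
im=camera("wrist");cv2.imwrite("pics/w18.png",im[:,:,::-1])
im=camera("scene")
cv2.imwrite("pics/scene18c.png",cv2.resize(im[120:270,310:430,::-1],None,fx=4,fy=4,interpolation=cv2.INTER_CUBIC))
E
```

```text
34.417 pos [522.5 271.2  96.5] rot [ 3.1151e+00  4.0680e-01 -3.0000e-04] F [-0.4  -0.44 -0.18] T [ 0.029 -0.016 -0.026] w 54.9 j [-0.2   0.56 -0.44  1.82  0.32  0.83 -2.11]
psi 14.88
```

View pics/scene18c.png

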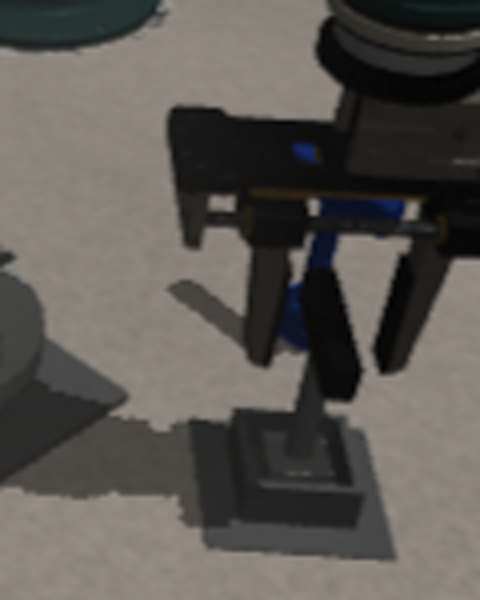

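View pics/w18.png

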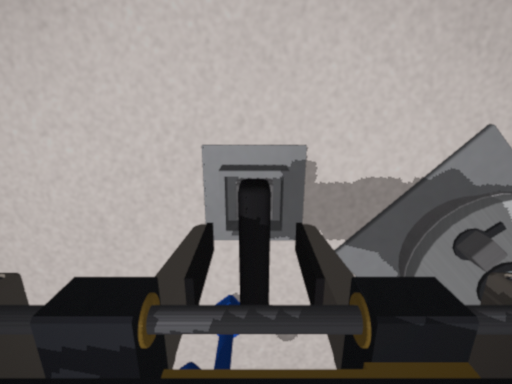

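Call:
{"api": "apply_moves", "payload": {
  "motion": [
    [-0.2,0,0,-10,0,0,0],
    [-0.2,0,0,-25,0,0,0],
    [-0.2,0,0,-35,0,0,0],
    [-0.2,0,0,-35,0,0,0],
    [-0.2,-15,25,-10,0,0,0],
    [-0.2,-20,30,0,0,0,0],
    [-0.2,-20,30,0,0,0,0],
    [-0.2,-10,20,0,0,0,0]
  ]
}}

```text
time_s: 35.18
position: [485.4, 150.1, 212.4]
tool_rot: [3.114, 0.404, 0.0]
force: [-0.3, -0.5, -0.8]
grip_width: 55.6
```

Call:
{"api": "apply_moves", "payload": {
  "motion": [
    [-0.2,0,0,0,0,0,0],
    [-0.2,0,0,0,0,0,0],
    [-0.2,0,0,0,0,0,0]
  ]
}}

```text
time_s: 35.43
position: [487.1, 154.1, 212.4]
tool_rot: [-3.114, -0.408, -0.002]
force: [0.1, 0.4, 0.1]
grip_width: 55.7
```

```bash
python3 - <<'E'
from h import *
s=st2()
im=camera("wrist");cv2.imwrite("pics/w19.png",cv2.resize(im[:,:,::-1],(800,600),interpolation=cv2.INTER_CUBIC))
im=camera("scene");cv2.imwrite("pics/scene19.png",cv2.resize(im[:,:,::-1],(800,600),interpolation=cv2.INTER_CUBIC))
E
```

```text
35.433 pos [487.1 154.1 212.4] rot [-3.1143e+00 -4.0770e-01 -2.3000e-03] F [0.11 0.43 0.06] T [-0.063 -0.027  0.035] w 55.7 j [ 0.05  0.28 -0.5   1.92  0.16  0.98 -1.83]
psi 14.92
```

View pics/w19.png

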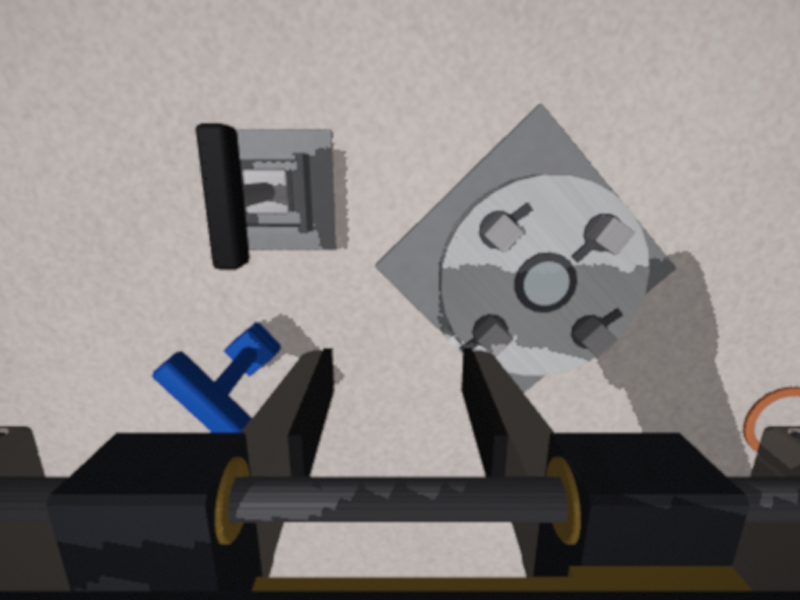

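View pics/scene19.png

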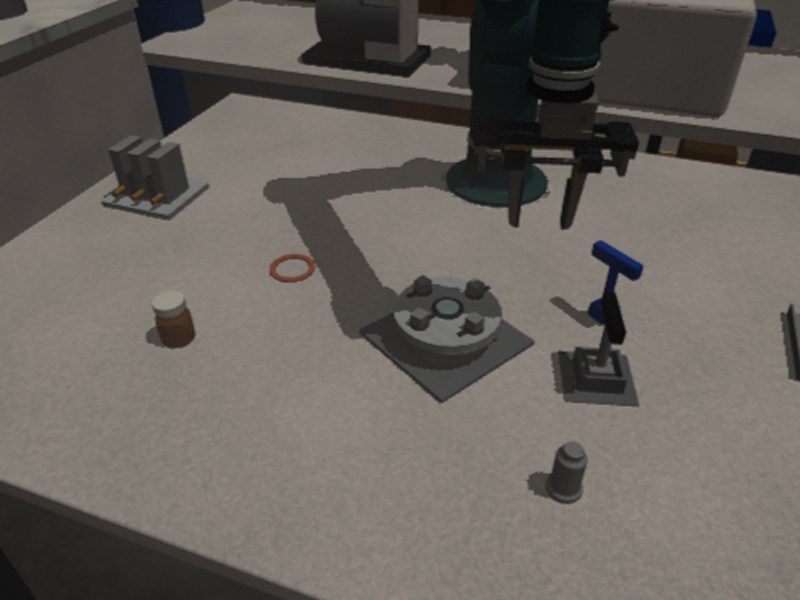

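```bash
python3 -c "
from workcell import *
print(sign_off())"
```

```text
the job is handed in; nothing more can be done
None
```

The job is handed in at about 35.5 s. All four bolts are home and firm, and the black wrench stands upright in its cup. The blue look-alike, gasket, jar and gauge head were left alone.

**Order:** bolt1 to half way, bolt3 to half way, then home 3, 1, 0, 2. Bolt3 went from half way to home without lifting the wrench off. I worked out that bolts 1 and 3 were the loose pair from their head flats. Which of bolts 0 and 2 is which could be swapped, but that does not affect the order.

**Firmness:** each bolt came up against a clear stop. The last wrist torques, with about 0.04 N m of noise, were:

| Bolt | Last torque (N m) |
|---|---|
| 3 | 0.27 |
| 1 | 0.25 |
| 0 | 0.25 |
| 2 | 0.24 |

All are above 0.15 and below 0.4.

**Checks that disagreed:**
- **Nibs:** only bolt0's nib points at the cover's middle when home. Bolt1 sits about 90°, bolt2 about 180° and bolt3 about 270° off the described direction. I relied on the head flats and the felt stop instead.
- **Half-way values:** reckoned back from the stops, bolts 1 and 3 were at about 0.50 and 0.54 rad after their first pass. That is lower than the roughly 0.65 to 0.7 I had estimated from the pictures.

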